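# Load the lithium cell into the clay scale

### The arm

A 6-joint arm with a two-finger parallel gripper is mounted at the origin on the work surface. World frame = base frame: x ahead of the robot, y to its left, z up, the work surface at z = 0. Lengths are in m, angles in rad, forces in N, time in s.
With the tool pointing down it reaches from about 0.2 to 0.875 m from the base axis. Payload 3.4 kg.
Tool frame: the origin (TCP) lies between the finger pads; the fingertips stand 11 mm ahead of it and the grasp point (between the pads) lies 8 mm behind it; z points along the fingers, x is the direction in which the jaws open and shut, and the axes are right-handed (so a half turn about z gives the same grasp; the last joint's range is limited). The gripper opens to 94 mm and grips with 3 to 60 N. Pads are 16 mm wide; open, the fingers measure 119 mm over their backs; the gripper's body (75 mm by 177 mm) begins 78 mm behind the grasp point.
Start: joints at [1.187, 0.276, 1.505, -0, 1.361, -0.121], TCP at [0.149, 0.555, 0.216] pointing down, gripper open.
Joint ranges: [-2.89, 2.89], [-0.75, 2.08], [0.22, 2.7], [-1.18, 4.32], [0.11, 2.71], [-2.7, 2.7]. Speed limits (rad/s): [2.57, 2.57, 3.14, 3.14, 3.14, 3.14].

### API

Orientations are given as [roll, pitch, yaw] about the fixed x, y, z axes, in that order (R = Rz(yaw) Ry(pitch) Rx(roll)).
In Python, from cell import r gives the robot as it stands.
- The arm moves only by the tool arm_command, never from a script. Its arguments are lists of equal length, an entry for each row: "offset": the shift along the tool's x, y, z in mm, a list of three; "delta_rot": the turn, a rotation vector about the tool's x, y, z in degrees, a list of three. A call has 1 to 8 rows; each row shifts and turns the pose as measured when the row begins, along the tool's axes as they then stand; what a row does not reach is not made up. A row lasts 1/10 s, in which the tool goes at most 50 mm and 8.59 degrees, less where a joint would pass 70% of its speed; a pose out of reach is approached as far as the arm can. A call is refused whole if a number of a shift passes 50 or a number of a turn 8.59, either way. A call with a gripper value outside its range is refused whole. "grip" is the finger opening in mm, from 0 to 94, set as the call begins (left out, the last holds). The fingers move at their own pace and stop on an object; the grip force is fixed at half the most. Time passes only in rows, so rows that do not move let the fingers close. It gives the time, the measured TCP pose, the force and the opening at its end, in the units of the state.
- r.sense(): the state, without advancing time (a new reading comes with each control period).
- r.read_camera(name): name is "scene" or "side" or "wrist"; returns the picture (420x560x3 uint8, blue, green, red); there is no depth.
- r.camera_info(name): a dict with "K" (3x3 intrinsics, pixels), "D" ([k1, k2, p1, p2, k3] as OpenCV has them; the pictures are not rectified), "R" (3x3) and "t" (3): a world point X has camera coordinates R X + t. Camera axes: x right, y down, z forward; pixel columns grow to the right and rows downward; lengths in m; the calibration is good to about 2 mm. A picture is of the moment at which its call begins: read the wrist's pose just before it. camera_info takes no time and is no camera call; for the wrist camera it gives the pose at the moment of the call.
- r.hand_in(): hands the job in, once; it reports no verdict.
The state is a dict: "clock": time; "qpos": joint angles; "joint_velocities": joint speeds; "effort": joint torques, N m; "eef_pos": TCP position; "tool_rot": TCP orientation; "contact_force": force on the tool from outside, world axes, zero at the start; "wrist_torque": the same for the moment, N m; "finger_gap": opening from 0.0 (shut) to 1.0 (fully open).
Only numpy, scipy, OpenCV 4.12 (cv2) and the standard library are available. Lean on these libraries where they do the work, as an engineer would, in place of code of your own. Each camera call takes 0.05 s, during which the arm holds its last target. There are 200 camera calls.

### The job

The clay scale lies upside down with its battery compartment open. Take the slim lithium cell from the wooden rest, press its flat end against the coil spring in the black holder, roll the button end down past the retaining lip, and leave the cell lying fully home in the holder under the lip. Be gentle, so that neither spring, holder nor scale is forced, and do not shift the other things on the table.

Things in the scene. Friction and masses are not known exactly. Their poses are not given: they have to be found in the camera images.
- cell: Slim grey rechargeable cell, a cylinder 18.4 mm in diameter and 67 mm long over all (65 mm can plus a steel button 7 mm in diameter and 2 mm high), 47 g. Origin at its centre, half-way along and on its axis; its x axis runs along it from the flat end (-33.5 mm) to the button tip (+33.5 mm). It starts lying on two low wooden runners; its axis is then level, 25.6 mm above the table.
- cell_button (a point): Tip of the cell's button, on its axis.
- rest: Fixed wooden board 110 x 60 x 12 mm with two runners 12 mm apart and 70 mm long, tops 18 mm above the table, on which the cell lies lengthways (along x). Origin at the centre of its underside.
- scale: White clay scale lying upside down, fixed, 220 x 150 x 60 mm (flat feet 4 mm higher at the corners). Origin under its centre, z up. Its upper side has an open compartment, x -82 to +56 mm, y -45 to +45 mm, floor at z = 26 mm. In it a black cell holder, its length along x, is clamped up to 14 mm towards -x or +x of its middle place: this offset is NOT in any pose and must be felt or seen.
- seat (a point): Point on the scale (scale axes) where the seated cell's centre comes if the holder is at its middle place; truly up to 14 mm off along x, exact in y and z (44 mm above the table). The seated cell is level, button towards +x. It rests in two 45-degree V saddles, 6 mm long, 30 mm to -x and 27 mm to +x of its centre; between them, beside the cell, fingertips have room down to z = 30 mm.
- lip (a point): Point on the scale at the lip's inner lower edge, holder at its middle place (truly up to 14 mm off along x). The lip, 22 mm wide and 3 mm thick, is 10.7 to 13.7 mm above the seated cell's axis and reaches 6 mm towards -x from the face of the end wall, which is 33.5 mm to +x of the seat and which the seated cell's button touches.
- spring (a point): Point on the scale at the centre of the relaxed spring's contact plate face, 29.5 mm to -x of the seat, holder at its middle place (truly up to 14 mm off along x). The upright plate, 18 mm wide, reaches 15 mm above and 4 mm below this point. It yields towards -x by 1 mm per 0.8 N and is solid after 16 mm (12.8 N).
- spring_end (a point): Point on the scale on top of the wall behind the spring, 62 mm to -x of the seat and 11 mm higher (holder at middle place). A level cell clears the lip with the spring pressed 10 mm (8 N), one tilted by 0.2 rad at about 11 mm (9 N); seated it keeps it pressed 4 mm (3.2 N). Cell and holder, and robot and scale, bear at most 25 N between them.
- fat_cell: Bystander: a used steel cell 33 mm in diameter and 60 mm high, standing off one end of the rest. Origin under its centre.
- block_cell: Bystander: a used black block battery 26 x 17 x 48 mm standing off the other end of the rest. Origin under its centre.
- cover: Bystander: the scale's flat white battery cover 100 x 50 x 6 mm, lying beside the scale. Origin under its centre.
- rib: Bystander: flat wooden rib 110 x 45 x 6 mm, lying beside the scale. Origin under its centre.
- bowl: Bystander: blue bowl 130 mm wide, 60 mm high. Origin under its centre.
- cup: Bystander: red plastic cup 70 mm wide, 85 mm high. Origin under its centre.
- brush: Bystander: flat brush lying on the table. Origin under its middle.
- spatula: Bystander: spatula with a wooden handle lying on the table. Origin under its middle.
Not all that is in view belongs to the job. Leave any blue look-alike of the cell alone.

How it is judged:
At the end, for the whole second after the job is handed in: The cell lies at rest in the holder, button towards the lip: its centre and its button tip at the seated height of 44 mm above the table (within about 2.5 mm), its axis within 3 mm sideways and 0.08 rad of the holder's, its button within the range of places that the end wall can have (z of cell in the frame of scale between 0.0415 and 0.046 m and z of cell_button in the frame of scale between 0.0415 and 0.0465 m and y of cell in the frame of scale between -0.003 and 0.003 m and x of cell_button in the frame of scale between 0.0165 and 0.0505 m and angle between the x axis of cell and the x axis of scale, either way round below 0.08 rad and linear speed of cell below 0.01 m/s); the robot touches nothing.
It fails at once if cell and holder (spring, lip, scale) pressed together with more than 25 N (contact force between cell and scale above 25 N).
It fails at once if the robot presses on the scale or holder with more than 25 N (contact force between any of the fingers, the arm and scale above 25 N).
It fails at once if a bystander shifted by more than 20 mm (distance of any of fat_cell, block_cell, cover, rib, bowl, cup, brush, spatula from where it was at the start of the episode above 0.02 m).
It also fails if it takes over 64 s, if anything falls off the work surface, if the arm or the gripper's body presses on something with over 40 N, if the wrist force passes 120 N, or if a joint passes its speed limit or range.

## Working session

There is one attempt and no reset: what is moved stays moved. The work goes in short steps, Python scripts to look and compute and a tool call to move; the robot and the scene stay as the last step left them, time stands still between calls to the robot, and variables do not carry over. Pictures are saved under pics/ and viewed, about 8 in all and at most 12, crops included, and the job is handed in when it is done.

Besides the shell and the picture viewer there is one more tool, called after "Call:" in YAML: its name, and indented under it one key for each argument. arm_command: Moves the arm, as the interface text tells. Its arguments: {"type":"object","properties":{"offset":{"type":"array"},"delta_rot":{"type":"array"},"grip":{"type":"number"}},"required":["offset","delta_rot"]}

```bash
ls; mkdir -p pics
cat > h.py <<'E'
import numpy as np, cv2
from cell import r
from scipy.spatial.transform import Rotation as Ro
def ray(n,uv,ci=None):
    c=ci or r.camera_info(n); R=np.array(c["R"]);t=np.array(c["t"])
    p=cv2.undistortPoints(np.array(uv,float).reshape(-1,1,2),np.array(c["K"]),np.array(c["D"])).reshape(-1,2)
    d=np.c_[p,np.ones(len(p))]@R
    return -R.T@t,d
def plane(n,uv,z,ci=None):
    o,d=ray(n,uv,ci); return o+d*((z-o[2])/d[:,2])[:,None]
def proj(n,X,ci=None):
    c=ci or r.camera_info(n)
    return cv2.projectPoints(np.array(X,float).reshape(-1,1,3),cv2.Rodrigues(np.array(c["R"]))[0],np.array(c["t"],float),np.array(c["K"]),np.array(c["D"]))[0].reshape(-1,2)
E
python3 - <<'E'
from h import *
s=r.sense();print(s)
for n in("scene","side","wrist"):
    im=r.read_camera(n);cv2.imwrite(f"pics/{n}0.png",im);c=r.camera_info(n);print(n,np.array(c["K"]).round(1).tolist(),(-np.array(c["R"]).T@c["t"]).round(3),np.array(c["R"])[2].round(2))
E
```

```text
pics
{'clock': 0.0, 'qpos': array([ 1.18698817e+00,  2.76574465e-01,  1.50607287e+00, -1.26556506e-05,
        1.36070306e+00, -1.21031273e-01]), 'joint_velocities': array([ 0.00196764, -0.00023518,  0.00124024, -0.00015415,  0.00012895,
       -0.00098356]), 'effort': array([-5.43752299e-05, -4.04578221e+01, -2.37222093e+01,  7.02295359e-02,
        3.40586447e-02, -1.29671739e-04]), 'eef_pos': array([0.14919193, 0.55476154, 0.21564045]), 'tool_rot': array([-3.14139271e+00,  1.74637754e-03,  1.30802227e+00]), 'contact_force': array([ 0.46357725,  0.17162763, -0.23228299]), 'wrist_torque': array([-0.02935767,  0.00742519,  0.03520356]), 'finger_gap': 1.0029909480211476}
scene [[443.5, 0.0, 270.0], [0.0, 443.5, 213.2], [0.0, 0.0, 1.0]] [0.912 0.73  1.018] [-0.29 -0.55 -0.78]
side [[405.5, 0.0, 278.4], [0.0, 405.5, 212.6], [0.0, 0.0, 1.0]] [0.481 0.807 0.675] [ 0.11 -0.77 -0.62]
wrist [[360.8, 0.0, 273.0], [0.0, 360.8, 211.3], [0.0, 0.0, 1.0]] [0.072 0.576 0.383] [ 0.26 -0.07 -0.96]
```

View pics/scene0.png

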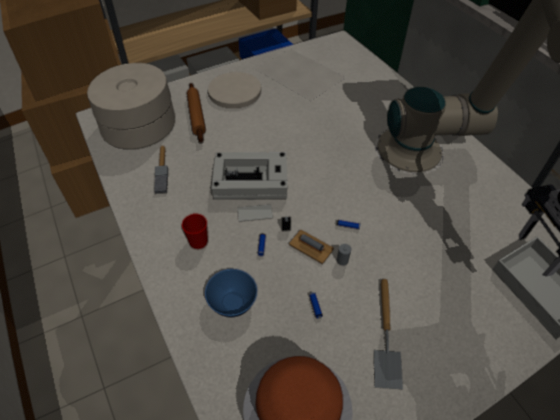

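View pics/side0.png

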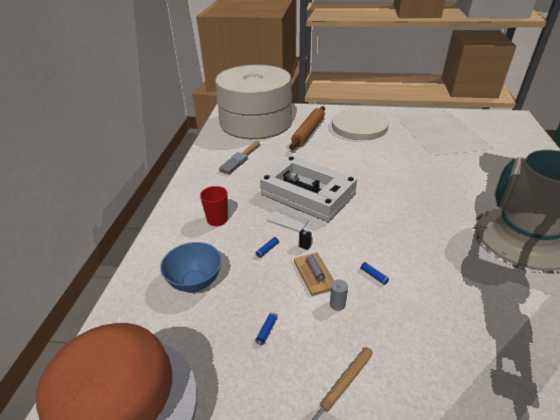

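The scene view shows the scale near (250,175) and the rest with the grey cell near (312,244). In the side view they are near (310,187) and (315,270). I'll zoom into both in one mosaic.

Run:
```python
from h import *
a=cv2.imread("pics/scene0.png");b=cv2.imread("pics/side0.png")
def c(i,x,y,w,h): return cv2.resize(i[y:y+h,x:x+w],(400,300),interpolation=cv2.INTER_CUBIC)
m=np.vstack([np.hstack([c(a,200,135,100,75),c(b,255,147,108,81)]),np.hstack([c(a,272,210,88,66),c(b,275,228,88,66)])])
cv2.imwrite("pics/m0.png",cv2.convertScaleAbs(m,alpha=1.5))
print(plane("scene",[[250,175],[312,242],[344,262],[286,228]],0.03).round(3));print(plane("side",[[310,187],[315,268],[338,306],[305,248]],0.03).round(3))
```

```text
[[ 0.534 -0.122  0.03 ]
 [ 0.498  0.18   0.03 ]
 [ 0.458  0.275  0.03 ]
 [ 0.537  0.106  0.03 ]]
[[ 0.527 -0.118  0.03 ]
 [ 0.494  0.188  0.03 ]
 [ 0.443  0.285  0.03 ]
 [ 0.521  0.128  0.03 ]]
```

View pics/m0.png

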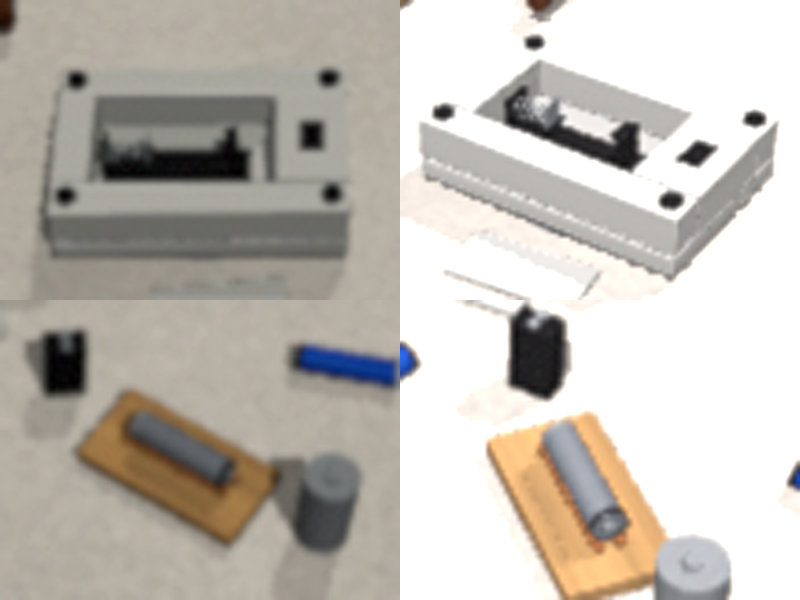

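The mosaic shows the compartment with the grey spring at its left and the black lip post at its right. The feet are at crop pixels (77,79), (330,77), (332,193) and (66,195). I can't tell which end of the cell is the button yet.

Run:
```python
from h import *
a=np.array([[77,79],[330,77],[332,193],[66,195]])/4+[200,135]
b=(np.array([[535,42],[754,119],[671,200],[443,111]])-[400,0])*.27+[255,147]
for n,p in(("scene",a),("side",b)):
    X=plane(n,p,.064);print(n,X.round(4).tolist(),"c",X.mean(0).round(4),np.linalg.norm(X[1]-X[0]).round(3),np.linalg.norm(X[3]-X[0]).round(3))
    d=X[1]-X[0]+X[2]-X[3];print("yaw",np.degrees(np.arctan2(d[1],d[0])))
# cell ends, top line z~.0348 
a=(np.array([[135,422],[228,465]])-[0,300])*.22+[272,210]
b=(np.array([[560,430],[605,522]])-[400,300])*.22+[275,228]
for n,p in(("scene",a),("side",b)):
    X=plane(n,p,.0256);print(n,X.round(4).tolist(),X.mean(0));d=X[1]-X[0];print("yaw",np.degrees(np.arctan2(d[1],d[0])),np.linalg.norm(d))
c=r.camera_info("wrist");T=Ro.from_euler("xyz",r.sense()["tool_rot"]).as_matrix()
print("cam in tool",(T.T@(-np.array(c["R"]).T@c["t"]-r.sense()["eef_pos"])).round(3),(T.T@np.array(c["R"]).T).round(3).tolist())
```

```text
scene [[0.5923, -0.2144, 0.064], [0.4208, -0.1226, 0.064], [0.4782, -0.0172, 0.064], [0.6484, -0.1081, 0.064]] c [ 0.5349 -0.1156  0.064 ] 0.194 0.12
yaw 151.88371563170028
side [[0.5878, -0.2087, 0.064], [0.4187, -0.117, 0.064], [0.4748, -0.0128, 0.064], [0.6449, -0.1047, 0.064]] c [ 0.5315 -0.1108  0.064 ] 0.192 0.119
yaw 151.57011377243657
scene [[0.5121, 0.1495, 0.0256], [0.4796, 0.2028, 0.0256]] [0.49587258 0.17613837 0.0256    ]
yaw 121.40327090528847 0.062427961777385035
side [[0.5073, 0.1496, 0.0256], [0.4821, 0.2083, 0.0256]] [0.49471801 0.17898373 0.0256    ]
yaw 113.23956067552878 0.06390953297196784
cam in tool [ 0.    -0.08  -0.167] [[1.0, 0.0, -0.0], [-0.0, 0.963, 0.27], [0.001, -0.27, 0.963]]
```

```bash
cat >> h.py <<'E'
def plan(pos,yaw,tilt=0,vmax=.045,n=None):
    """rows (tool mm, deg) from the pose now to TCP pos, tool down at yaw (deg), then turned by tilt (deg) about tool x"""
    s=r.sense();p0=s["eef_pos"];R0=Ro.from_euler("xyz",s["tool_rot"])
    R1=Ro.from_euler("xyz",[180,0,yaw],degrees=True)*Ro.from_euler("x",tilt,degrees=True)
    w=(R0.inv()*R1).as_rotvec(degrees=True);d=np.array(pos)-p0
    n=n or max(1,int(np.ceil(max(np.linalg.norm(d)/vmax,np.linalg.norm(w)/8))))
    off=[];Rk=R0
    for k in range(n):
        off.append((Rk.inv().apply(d/n)*1000).round(1).tolist());Rk=Rk*Ro.from_rotvec(w/n,degrees=True)
    print("t",round(s["clock"],2),"F",s["contact_force"].round(1),"p",p0.round(4),n,"rows");print(off,(w/n).round(2).tolist())
E
python3 -c "
from h import *
plan([.495,.178,.17],28)"
```

```text
t 0.15 F [ 0.4 -0.8 -0.7] p [0.1492 0.5549 0.2158] 12 rows
[[-22.8, 36.0, 3.8], [-20.3, 37.5, 3.8], [-17.7, 38.8, 3.8], [-15.0, 39.9, 3.8], [-12.3, 40.8, 3.8], [-9.5, 41.6, 3.8], [-6.6, 42.1, 3.8], [-3.7, 42.5, 3.8], [-0.8, 42.6, 3.8], [2.1, 42.6, 3.8], [5.0, 42.3, 3.8], [7.9, 41.9, 3.8]] [0.0, 0.01, 3.91]
```

Call:
arm_command:
  offset:
    - [-23, 36, 2]
    - [-20, 37.5, 2]
    - [-18, 39, 2]
    - [-15, 40, 4]
    - [-12, 41, 4]
    - [-9.5, 41.5, 4]
    - [-6.5, 42, 4]
    - [-3.5, 42.5, 4]
  delta_rot:
    - [0, 0, 4]
    - [0, 0, 4]
    - [0, 0, 4]
    - [0, 0, 4]
    - [0, 0, 4]
    - [0, 0, 4]
    - [0, 0, 4]
    - [0, 0, 4]

```text
clock: 0.95
eef_pos: [0.3812, 0.2965, 0.1866]
tool_rot: [-3.14, 0.001, 0.738]
contact_force: [1.4, -0.1, -0.7]
finger_gap: 0.999
```

```bash
python3 -c "
from h import *
plan([.495,.178,.17],28)"
```

```text
t 0.95 F [ 1.4 -0.1 -0.7] p [0.3812 0.2965 0.1866] 4 rows
[[1.1, 41.1, 4.1], [3.6, 40.9, 4.1], [6.2, 40.6, 4.1], [8.7, 40.1, 4.1]] [-0.02, 0.02, 3.58]
```

Call:
arm_command:
  offset:
    - [1, 41, 4]
    - [3.5, 41, 4]
    - [6, 40.5, 4]
    - [9, 40, 4]
    - [0, 0, 0]
    - [0, 0, 0]
  delta_rot:
    - [0, 0, 3.6]
    - [0, 0, 3.6]
    - [0, 0, 3.6]
    - [0, 0, 3.6]
    - [0, 0, 0]
    - [0, 0, 0]
  grip: 50

```text
clock: 1.55
eef_pos: [0.5003, 0.1671, 0.1679]
tool_rot: [-3.141, 0.003, 0.468]
contact_force: [-0.4, 0.3, -0.8]
finger_gap: 0.547
```

Run:
```python
from h import *
import pickle
s=r.sense();ci=r.camera_info("wrist");im=r.read_camera("wrist");cv2.imwrite("pics/w1.png",im);pickle.dump(ci,open("w1.pkl","wb"))
print(s["eef_pos"],np.degrees(s["tool_rot"]))
```

```text
[0.5003487  0.1670636  0.16787086] [-179.96818215    0.19477119   26.80154555]
```

View pics/w1.png

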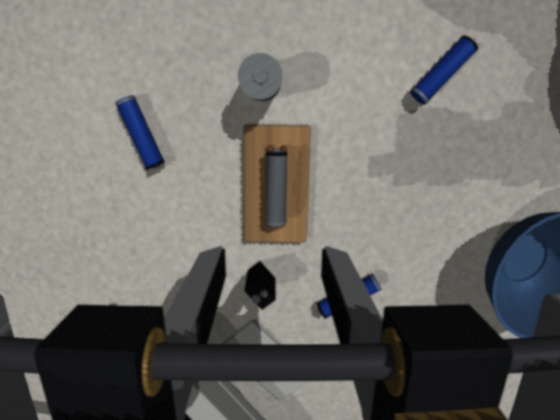

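The wrist view shows the rest at (277,184), with the cell running from (277,150) to (275,227), the fat cell at the top and the block battery at the bottom. I'll zoom into the cell and mask it.

Run:
```python
from h import *
import pickle
ci=pickle.load(open("w1.pkl","rb"));im=cv2.imread("pics/w1.png")
w=cv2.resize(im[120:250,235:320],None,fx=4.5,fy=4.5,interpolation=cv2.INTER_CUBIC)
b=cv2.imread("pics/side0.png")[245:295,295:335];b=cv2.resize(b,None,fx=8,fy=8,interpolation=cv2.INTER_CUBIC)
m=np.zeros((600,800,3),np.uint8);m[:585,:382]=w;m[:400,400:720]=b
cv2.imwrite("pics/m1.png",cv2.convertScaleAbs(m,alpha=1.5))
h=cv2.cvtColor(im,cv2.COLOR_BGR2HSV);roi=np.zeros(im.shape[:2],np.uint8);roi[128:242,248:306]=255
k=((h[...,1]<60)&(roi>0)).astype(np.uint8);k=cv2.morphologyEx(k,cv2.MORPH_OPEN,np.ones((3,3)))
c=max(cv2.findContours(k,0,2)[0],key=cv2.contourArea);R=cv2.minAreaRect(c);print(R)
q=cv2.boxPoints(R);print(q)
X=plane("wrist",[R[0]],.0256,ci);print(X)
e=sorted([(q[0]+q[1])/2,(q[1]+q[2])/2,(q[2]+q[3])/2,(q[3]+q[0])/2],key=lambda v:-np.linalg.norm(v-np.array(R[0])))[:2]
E=plane("wrist",e,.0256,ci);d=E[1]-E[0];print(e,E,np.linalg.norm(d),np.degrees(np.arctan2(d[1],d[0])))
o=((h[...,1]>90)&(h[...,0]<25)).astype(np.uint8);o[245:]=0
c=max(cv2.findContours(o,0,2)[0],key=cv2.contourArea);q=cv2.boxPoints(cv2.minAreaRect(c));B=plane("wrist",q,.012,ci);print("board",B.mean(0),B.round(4).tolist(),[np.degrees(np.arctan2(*(B[i+1]-B[i])[1::-1])) for i in range(3)])
print("true tip ray cam-", (-np.array(ci["R"]).T@ci["t"]).round(3))
```

```text
((276.0, 187.5), (77.0, 20.0), 90.0)
[[266. 149.]
 [286. 149.]
 [286. 226.]
 [266. 226.]]
[[0.49484717 0.18049924 0.0256    ]]
[array([276., 149.], dtype=float32), array([276., 226.], dtype=float32)] [[0.4796728  0.21037525 0.0256    ]
 [0.51088475 0.14893587 0.0256    ]] 0.0689128743658449 -63.0688796165239
board [0.49568839 0.17996007 0.012     ] [[0.4925, 0.1178, 0.012], [0.4458, 0.2152, 0.012], [0.4966, 0.241, 0.012], [0.5478, 0.1458, 0.012]] [np.float64(115.62599689286577), np.float64(26.842934950766477), np.float64(-61.725561311338055)]
true tip ray cam- [0.464 0.238 0.335]
```

View pics/m1.png

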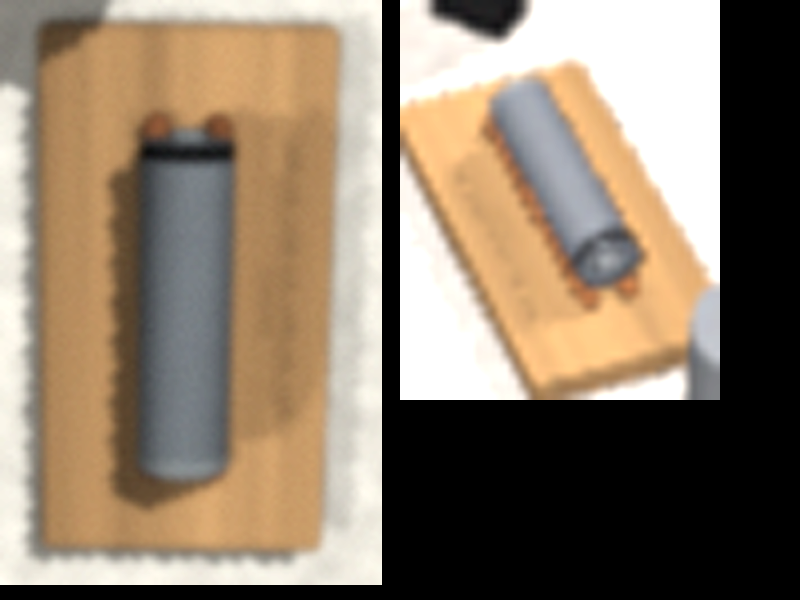

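The black band and the bright centre in the side view put the button at the end near the fat cell, along yaw about 117°. The cell centre is about (0.4944, 0.1815). Next I go down.

```bash
python3 -c "
from h import *
plan([.4944,.1815,.06],27)"
```

```text
t 1.6 F [ 0.8 -0.5  0.4] p [0.5004 0.1672 0.1679] 3 rows
[[0.5, -5.2, 36.0], [0.5, -5.2, 36.0], [0.4, -5.2, 36.0]] [0.0, 0.06, -0.05]
```

Call:
arm_command:
  offset:
    - [0.5, -5, 36]
    - [0.5, -5, 36]
    - [0.5, -5, 30]
    - [0, 0, 0]
  delta_rot:
    - [0, 0.2, 0]
    - [0, 0, 0]
    - [0, 0, 0]
    - [0, 0, 0]

```text
clock: 2.0
eef_pos: [0.4931, 0.1862, 0.0657]
tool_rot: [3.141, -0.006, 0.476]
contact_force: [-0.5, 0.2, 0.3]
finger_gap: 0.533
```

```bash
python3 -c "
from h import *
plan([.4944,.1815,.0276],27,vmax=.015)"
```

```text
t 2.0 F [-0.5  0.2  0.3] p [0.4931 0.1862 0.0657] 3 rows
[[-0.4, 1.6, 12.7], [-0.4, 1.6, 12.7], [-0.3, 1.6, 12.7]] [0.0, -0.11, 0.08]
```

Call:
arm_command:
  offset:
    - [-0.5, 2, 13]
    - [0, 1, 12]
    - [0, 1, 12]
    - [0, 0, 0]
    - [0, 0, 0]
  delta_rot:
    - [0, 0, 0]
    - [0, 0, 0]
    - [0, 0, 0]
    - [0, 0, 0]
    - [0, 0, 0]

```text
clock: 2.5
eef_pos: [0.4957, 0.1862, 0.0316]
tool_rot: [3.14, -0.012, 0.482]
contact_force: [0.3, 0.4, 0.1]
finger_gap: 0.532
```

```bash
python3 -c "
from h import *
plan([.4944,.1815,.0276],27,vmax=.015)
print(np.degrees(r.sense()['tool_rot']))"
```

```text
t 2.5 F [0.3 0.4 0.1] p [0.4957 0.1862 0.0316] 1 rows
[[-3.4, 3.5, 4.0]] [0.08, -0.69, 0.63]
[179.918478    -0.69156681  27.63479504]
```

Call:
arm_command:
  offset:
    - [-3, 4, 4]
    - [0, 0, 0]
    - [0, 0, 0]
  delta_rot:
    - [0, -0.7, 0.6]
    - [0, 0, 0]
    - [0, 0, 0]

```text
clock: 2.8
eef_pos: [0.4963, 0.181, 0.0288]
tool_rot: [3.139, -0.002, 0.471]
contact_force: [-0.2, 1.0, -0.2]
finger_gap: 0.532
```

```bash
python3 -c "
from h import *
plan([.4944,.1815,.0276],27,vmax=.015)
print(np.degrees(r.sense()['tool_rot']))"
```

```text
t 2.8 F [-0.2  1.  -0.2] p [0.4963 0.181  0.0288] 1 rows
[[-1.4, -1.3, 1.2]] [0.13, -0.1, -0.03]
[ 1.79873774e+02 -1.05021098e-01  2.69682092e+01]
```

Call:
arm_command:
  offset:
    - [-1.4, -1.5, 1.2]
    - [0, 0, 0]
    - [0, 0, 0]
    - [0, 0, 0]
    - [0, 0, 0]
    - [0, 0, 0]
  delta_rot:
    - [0, 0, 0]
    - [0, 0, 0]
    - [0, 0, 0]
    - [0, 0, 0]
    - [0, 0, 0]
    - [0, 0, 0]
  grip: 10

```text
clock: 3.4
eef_pos: [0.4949, 0.1818, 0.0281]
tool_rot: [3.139, -0.003, 0.47]
contact_force: [-0.9, -0.9, -0.4]
finger_gap: 0.183
```

```bash
python3 -c "
from h import *
plan([.4944,.1815,.0276],27,vmax=.015)
s=r.sense();print(np.degrees(s['tool_rot']),s['finger_gap'])
plan([.4944,.1815,.11],27,vmax=.04)"
```

```text
t 3.4 F [-0.9 -0.9 -0.4] p [0.4949 0.1818 0.0281] 1 rows
[[-0.5, 0.0, 0.5]] [0.14, -0.2, -0.06]
[179.86007226  -0.19888017  26.93716753] 0.1830394942958012
t 3.4 F [-0.9 -0.9 -0.4] p [0.4949 0.1818 0.0281] 3 rows
[[-0.1, 0.1, -27.3], [-0.1, 0.1, -27.3], [-0.1, 0.0, -27.3]] [0.05, -0.07, -0.02]
```

Call:
arm_command:
  offset:
    - [0, 0, -15]
    - [0, 0, -35]
    - [0, 0, -45]
    - [0, 0, -45]
    - [0, 0, 0]
  delta_rot:
    - [0, 0, 0]
    - [0, 0, 0]
    - [0, 0, 0]
    - [0, 0, 0]
    - [0, 0, 0]

```text
clock: 3.9
eef_pos: [0.4924, 0.1814, 0.1707]
tool_rot: [3.141, 0.004, 0.47]
contact_force: [0.8, 1.0, -1.2]
finger_gap: 0.188
```

```bash
python3 -c "
from h import *
print(r.sense()['finger_gap'])
plan([.575,-.185,.19],61.7)"
```

```text
0.1882653575098291
t 3.9 F [ 0.8  1.  -1.2] p [0.4924 0.1814 0.1707] 9 rows
[[-10.3, 40.5, -2.1], [-13.0, 39.7, -2.1], [-15.6, 38.7, -2.1], [-18.2, 37.6, -2.1], [-20.7, 36.3, -2.1], [-23.1, 34.8, -2.1], [-25.4, 33.2, -2.1], [-27.5, 31.4, -2.1], [-29.6, 29.4, -2.1]] [-0.0, 0.03, -3.86]
```

Call:
arm_command:
  offset:
    - [-10, 38, -2]
    - [-12, 38, -2]
    - [-15, 38, -2]
    - [-17, 36, -2]
    - [-20, 35, -2]
    - [-23, 34, -2]
    - [-25, 32, -2]
    - [-25, 29, -2]
  delta_rot:
    - [0, 0, -4]
    - [0, 0, -4]
    - [0, 0, -4]
    - [0, 0, -4]
    - [0, 0, -4]
    - [0, 0, -4]
    - [0, 0, -4]
    - [0, 0, -4]

```text
clock: 4.7
eef_pos: [0.5677, -0.1341, 0.1824]
tool_rot: [-3.132, 0.002, 1.062]
contact_force: [1.0, 0.3, -0.5]
finger_gap: 0.184
```

```bash
python3 -c "
from h import *
plan([.586,-.141,.19],61.7)"
```

```text
t 4.7 F [ 1.   0.3 -0.5] p [ 0.5677 -0.1341  0.1824] 1 rows
[[2.9, 19.2, -7.7]] [-0.52, 0.13, -0.88]
```

Call:
arm_command:
  offset:
    - [3, 19, -8]
    - [0, 0, 0]
    - [0, 0, 0]
    - [0, 0, 0]
  delta_rot:
    - [-0.5, 0, -1]
    - [0, 0, 0]
    - [0, 0, 0]
    - [0, 0, 0]

```text
clock: 5.1
eef_pos: [0.5839, -0.1456, 0.1855]
tool_rot: [-3.134, 0.005, 1.074]
contact_force: [0.2, 0.3, -0.3]
finger_gap: 0.191
```

Run:
```python
from h import *
import pickle
s=r.sense();ci=r.camera_info("wrist");im=r.read_camera("wrist");cv2.imwrite("pics/w2.png",im);pickle.dump(ci,open("w2.pkl","wb"))
print(s["eef_pos"],np.degrees(s["tool_rot"]))
c=im[40:340,130:430];cv2.imwrite("pics/w2c.png",cv2.convertScaleAbs(cv2.resize(c,(600,600),interpolation=cv2.INTER_CUBIC),alpha=1.6,beta=15))
```

```text
[ 0.58390632 -0.14561759  0.18548469] [-179.56531206    0.30012355   61.52531837]
```

View pics/w2c.png

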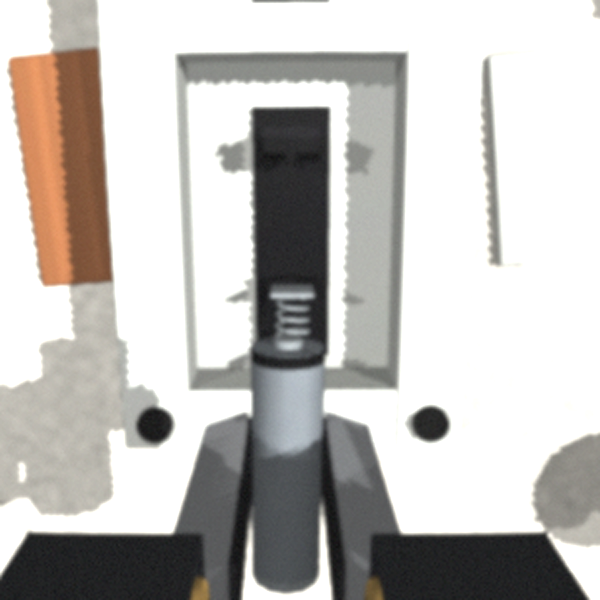

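The wrist view shows the held cell with its button towards the scale's +x. The spring plate is at crop rows 285–297, cols 270–315, the lip end of the black holder is at rows 108–135, and the compartment rim corners are at about (178,55), (408,55), (398,388) and (190,388). I'll turn these into scale coordinates.

Run:
```python
from h import *
import pickle
ci=pickle.load(open("w2.pkl","rb"));im=cv2.imread("pics/w2.png")
P=lambda a:np.array(a,float)/2+[130,40]
rim=plane("wrist",P([[178,55],[408,55],[398,388],[190,388]]),.060,ci)
u=rim[0]+rim[1]-rim[2]-rim[3];u/=np.linalg.norm(u);v=np.array([-u[1],u[0],0]);print("yaw",np.degrees(np.arctan2(u[1],u[0])),"len",((rim[0]+rim[1]-rim[2]-rim[3])/2@u),"wid",(rim[0]-rim[1])@v,(rim[3]-rim[2])@v)
c=rim.mean(0)+.013*u;print("scale centre wrist",c)
ft=plane("wrist",P([[155,424],[430,424]]),.064,ci);print("feet",ft.round(4).tolist(),"scale xy",[((f-c)@u,(f-c)@v) for f in ft])
S=lambda p,z:[((x-c)@u*1e3).round(1) for x in plane("wrist",P([p]),z,ci)]+[((x-c)@v*1e3).round(1) for x in plane("wrist",P([p]),z,ci)]
print("plate top edges",S([292,285],.059),S([292,298],.059),"w",S([270,290],.059),S([315,290],.059))
print("holder +x end z57.7",S([291,108],.0577),"row130",S([291,130],.0577),"black L/R",S([253,200],.03),S([330,200],.03))
# button tip
g=cv2.cvtColor(im,cv2.COLOR_BGR2GRAY)[92:195,274:278].mean(1);print(dict(zip(range(92,195,2),g[::2].round(0).astype(int).tolist())))
k=cv2.resize(im[85:235,245:305],None,fx=4.5,fy=4.5,interpolation=cv2.INTER_CUBIC)[:600]
k2=cv2.resize(cv2.imread("pics/scene0.png")[160:185,220:270],None,fx=10,fy=10,interpolation=cv2.INTER_CUBIC)
m=np.zeros((600,800,3),np.uint8);m[:k.shape[0],:k.shape[1]]=k;m[:250,290:790]=k2
cv2.imwrite("pics/m2.png",np.clip((m/255.)**.45*255,0,255).astype(np.uint8))
```

```text
yaw 151.84504419493152 len 0.13531115205123875 wid 0.08881350433127384 0.08937283176325396
scale centre wrist [ 0.5328016 -0.115543   0.06     ]
feet [[0.5887, -0.2135, 0.064], [0.6449, -0.1092, 0.064]] scale xy [(np.float64(-0.09549547747560033), np.float64(0.059950568593053345)), (np.float64(-0.09587892527159372), np.float64(-0.05850917764406018))]
plate top edges [np.float64(-36.0), np.float64(0.7)] [np.float64(-41.5), np.float64(0.7)] w [np.float64(-38.1), np.float64(9.8)] [np.float64(-38.1), np.float64(-8.8)]
holder +x end z57.7 [np.float64(34.7), np.float64(0.8)] row130 [np.float64(26.2), np.float64(0.9)] black L/R [np.float64(-3.1), np.float64(17.8)] [np.float64(-3.3), np.float64(-16.3)]
{92: 170, 94: 53, 96: 21, 98: 20, 100: 20, 102: 20, 104: 26, 106: 26, 108: 23, 110: 18, 112: 20, 114: 19, 116: 18, 118: 17, 120: 15, 122: 15, 124: 20, 126: 18, 128: 19, 130: 19, 132: 19, 134: 18, 136: 19, 138: 18, 140: 18, 142: 19, 144: 18, 146: 17, 148: 16, 150: 17, 152: 17, 154: 18, 156: 16, 158: 17, 160: 16, 162: 17, 164: 16, 166: 18, 168: 16, 170: 16, 172: 16, 174: 17, 176: 14, 178: 12, 180: 16, 182: 36, 184: 54, 186: 88, 188: 106, 190: 39, 192: 50, 194: 90}
```

View pics/m2.png

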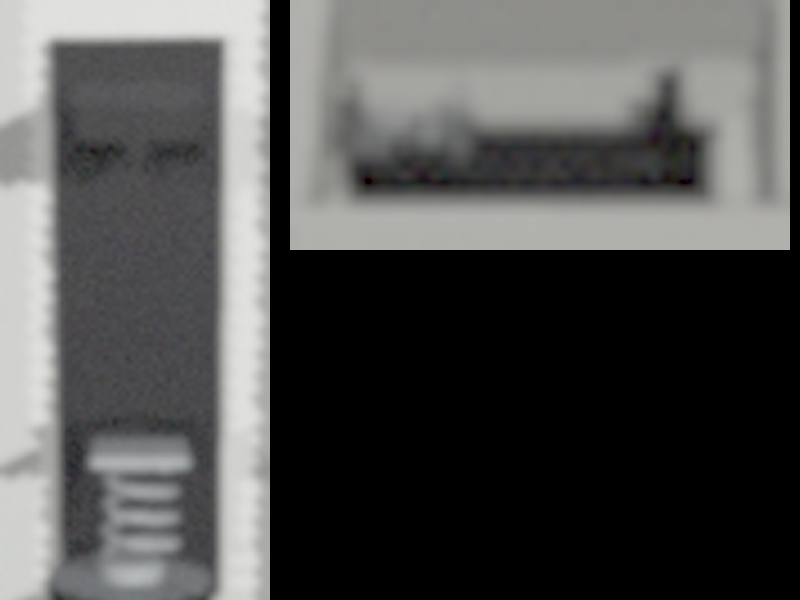

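The plate's bright top edge runs over m2 rows 455–472 with its grey front face above it, and a lighter band at rows 80–108 looks like the end-wall top. I'll check the camera against the held cell and measure the plate face.

Run:
```python
from h import *
import pickle
ci=pickle.load(open("w2.pkl","rb"));im=cv2.imread("pics/w2.png")
s=r.sense();p=s["eef_pos"];T=Ro.from_euler("xyz",s["tool_rot"]).as_matrix()
for t in([0,-32,-2],[0,-20,-2],[0,0,-2],[0,20,-2],[0,33,-2],[9.2,-15,-2],[-9.2,-15,-2]): print(t,proj("wrist",p+T@np.array(t)/1e3,ci).round(1))
g=cv2.cvtColor(im,cv2.COLOR_BGR2GRAY)
for row in(225,240,255,270): print(row,g[row,250:300].tolist())
u=np.array([np.cos(np.radians(151.8)),np.sin(np.radians(151.8)),0]);v=np.array([-u[1],u[0],0]);c=np.array([.5328,-.1155,0])
for m,z in(([140,455],.059),([140,472],.059),([140,437],.040),([140,80],.0577),([140,108],.0577),([140,137],.0577),([140,42],.0577),([140,42],.03)):
    x=plane("wrist",[np.array(m)/4.5+[245,85]],z,ci)[0]-c;print(m,z,(x@u*1e3).round(1),(x@v*1e3).round(1))
```

```text
[0, -32, -2] [[273.5 213.6]]
[0, -20, -2] [[273.5 237.4]]
[0, 0, -2] [[273.5 274.9]]
[0, 20, -2] [[273.5 309.8]]
[0, 33, -2] [[273.5 331.3]]
[9.2, -15, -2] [[292.3 247. ]]
[-9.2, -15, -2] [[254.7 247. ]]
225 [75, 79, 82, 84, 76, 65, 54, 51, 54, 60, 63, 65, 69, 72, 74, 75, 76, 77, 79, 77, 77, 78, 80, 80, 81, 83, 84, 85, 92, 95, 97, 98, 98, 99, 98, 99, 99, 98, 95, 92, 86, 79, 80, 81, 83, 80, 82, 80, 81, 82]
240 [187, 187, 187, 185, 174, 140, 89, 57, 56, 59, 62, 70, 73, 76, 82, 83, 86, 90, 92, 95, 99, 101, 104, 106, 106, 107, 107, 108, 108, 108, 108, 107, 108, 105, 102, 100, 97, 95, 92, 88, 91, 116, 153, 178, 186, 187, 187, 187, 187, 188]
255 [73, 72, 62, 46, 27, 23, 34, 48, 54, 60, 67, 70, 75, 80, 83, 86, 88, 90, 93, 97, 98, 99, 103, 103, 107, 105, 107, 109, 108, 108, 109, 108, 107, 106, 103, 101, 97, 95, 90, 82, 69, 47, 29, 41, 59, 70, 73, 75, 75, 74]
270 [62, 43, 23, 11, 10, 13, 24, 33, 36, 36, 38, 37, 39, 41, 39, 42, 42, 40, 42, 42, 43, 43, 42, 43, 43, 43, 44, 43, 42, 41, 43, 43, 41, 41, 40, 39, 37, 38, 35, 31, 24, 12, 11, 9, 15, 37, 57, 68, 71, 74]
[140, 455] 0.059 -39.1 0.6
[140, 472] 0.059 -42.3 0.6
[140, 437] 0.04 -39.2 0.6
[140, 80] 0.0577 27.9 0.4
[140, 108] 0.0577 23.1 0.4
[140, 137] 0.0577 18.1 0.5
[140, 42] 0.0577 34.4 0.4
[140, 42] 0.03 35.8 0.3
```

The wrist camera agrees with the held cell (predicted column 273.5, seen 273.6). The plate face measures -39.1 at both heights and the lip edge +18, so the holder offset is about -9.6 mm. Next I work out the approach pose: 25° nose up, 5 mm short of the plate.

```bash
cat >> h.py <<'E'
SEAT=np.array([.54104,-.12054,0]);U=np.array([np.cos(np.radians(151.8)),np.sin(np.radians(151.8)),0]);V=np.array([-U[1],U[0],0])
AH=.0025
def now():
    s=r.sense();R=Ro.from_euler("xyz",s["tool_rot"]);C=s["eef_pos"]+R.apply([0,0,AH]);d=C-SEAT;a=-R.as_matrix()[:,1]
    f=s["contact_force"];th=np.arcsin(a[2]);x,z=d@U*1e3,C[2]*1e3
    print("t %.2f cell x %.1f y %.1f z %.1f tilt %.1f yawerr %.1f roll %.1f | plate-press %.1f flat z %.1f | F u %.1f v %.1f z %.1f gap %.3f"%(s["clock"],x,d@V*1e3,z,np.degrees(th),np.degrees(np.arctan2(a@V,a@U)),np.degrees(np.arcsin(R.as_matrix()[2,0])),-29.5-(x-33.5*np.cos(th)-9.2*abs(np.sin(th))),z-33.5*np.sin(th),f@U,f@V,f[2],s["finger_gap"]))
def go(x,z,tilt,y=0,n=None,vmax=.045):
    R=Ro.from_euler("xyz",[180,0,61.8],degrees=True)*Ro.from_euler("x",tilt,degrees=True)
    plan(SEAT+U*x/1e3+V*y/1e3+[0,0,z/1e3]-R.apply([0,0,AH]),61.8,tilt,vmax,n)
E
python3 -c "
from h import *
now();go(10,112,25)"
```

```text
t 5.15 cell x -49.2 y 1.7 z 182.9 tilt 0.5 yawerr -0.3 roll -0.3 | plate-press 53.3 flat z 182.6 | F u 0.0 v 0.6 z -1.3 gap 0.188
t 5.15 F [-0.3 -0.5 -1.3] p [ 0.5836 -0.1453  0.1854] 4 rows
[[0.5, -14.4, 17.9], [0.5, -12.4, 19.3], [0.5, -10.3, 20.6], [0.4, -8.0, 21.5]] [6.13, 0.06, -0.08]
```

Call:
arm_command:
  offset:
    - [0.5, -14, 18]
    - [0.5, -12, 19]
    - [0.5, -10, 20]
    - [0.5, -8, 20]
    - [0, 0, 0]
  delta_rot:
    - [6, 0, 0]
    - [6, 0, 0]
    - [6, 0, 0]
    - [6, 0, 0]
    - [0, 0, 0]

```text
clock: 5.65
eef_pos: [0.5305, -0.1102, 0.117]
tool_rot: [-2.702, 0.005, 1.081]
contact_force: [-0.5, -0.1, 0.1]
finger_gap: 0.189
```

```bash
python3 -c "
from h import *
now();go(10,75,25,vmax=.02)"
```

```text
t 5.65 cell x 15.2 y -4.1 z 114.7 tilt 25.2 yawerr -0.0 roll -0.3 | plate-press -10.5 flat z 100.5 | F u 0.4 v 0.3 z 0.1 gap 0.189
t 5.65 F [-0.5 -0.1  0.1] p [ 0.5305 -0.1102  0.117 ] 3 rows
[[-1.3, 7.2, 11.3], [-1.3, 7.2, 11.3], [-1.3, 7.2, 11.3]] [-0.06, 0.1, -0.0]
```

Call:
arm_command:
  offset:
    - [-1.5, 7, 11]
    - [-1.5, 7, 11]
    - [-1, 4, 8]
    - [0, 0, 0]
    - [0, 0, 0]
  delta_rot:
    - [0, 0, 0]
    - [0, 0, 0]
    - [0, 0, 0]
    - [0, 0, 0]
    - [0, 0, 0]

```text
clock: 6.15
eef_pos: [0.5321, -0.1147, 0.0827]
tool_rot: [-2.712, 0.004, 1.083]
contact_force: [0.3, 0.5, -0.2]
finger_gap: 0.186
```

```bash
python3 -c "
from h import *
now();go(9.7,62.8,25,vmax=.02)"
```

```text
t 6.15 cell x 11.6 y -0.9 z 80.4 tilt 24.6 yawerr 0.1 roll -0.3 | plate-press -6.8 flat z 66.4 | F u -0.1 v -0.6 z -0.2 gap 0.186
t 6.15 F [ 0.3  0.5 -0.2] p [ 0.5321 -0.1147  0.0827] 1 rows
[[-0.9, 9.1, 15.2]] [0.38, 0.34, 0.13]
```

Call:
arm_command:
  offset:
    - [-1, 4.5, 7]
    - [0, 3.5, 6]
    - [0, 0, 0]
    - [0, 0, 0]
  delta_rot:
    - [0.4, 0.3, 0]
    - [0, 0, 0]
    - [0, 0, 0]
    - [0, 0, 0]

```text
clock: 6.55
eef_pos: [0.5341, -0.117, 0.0678]
tool_rot: [-2.708, -0.001, 1.081]
contact_force: [-0.2, -0.4, 0.1]
finger_gap: 0.187
```

```bash
python3 -c "
from h import *
now();go(8,62.8,25,vmax=.02)"
```

```text
t 6.55 cell x 8.8 y 0.2 z 65.5 tilt 24.8 yawerr 0.1 roll 0.1 | plate-press -4.1 flat z 51.4 | F u 0.0 v 0.5 z 0.1 gap 0.187
t 6.55 F [-0.2 -0.4  0.1] p [ 0.5341 -0.117   0.0678] 1 rows
[[0.2, 1.9, 2.1]] [0.16, -0.02, 0.13]
```

Call:
arm_command:
  offset:
    - [0, 1.2, 2.5]
    - [0, 1.8, -0.8]
    - [0, 1.8, -0.8]
    - [0, 0, 0]
  delta_rot:
    - [0.2, 0, 0]
    - [0, 0, 0]
    - [0, 0, 0]
    - [0, 0, 0]

```text
clock: 6.95
eef_pos: [0.5382, -0.1192, 0.0649]
tool_rot: [-2.705, -0.001, 1.081]
contact_force: [0.1, 1.0, 0.2]
finger_gap: 0.183
```

```bash
python3 -c "
from h import *
now()"
```

```text
t 6.95 cell x 4.2 y 0.2 z 62.6 tilt 25.0 yawerr 0.1 roll 0.1 | plate-press 0.6 flat z 48.4 | F u 0.4 v -0.9 z 0.2 gap 0.183
```

Call:
arm_command:
  offset:
    - [0, 1.8, -0.8]
    - [0, 1.8, -0.8]
    - [0, 0, 0]
  delta_rot:
    - [0, 0, 0]
    - [0, 0, 0]
    - [0, 0, 0]

```text
clock: 7.25
eef_pos: [0.5405, -0.1204, 0.0651]
tool_rot: [-2.701, -0.001, 1.081]
contact_force: [-1.7, -0.1, -0.8]
finger_gap: 0.19
```

```bash
python3 -c "
from h import *
now()"
```

```text
t 7.25 cell x 1.6 y 0.2 z 62.8 tilt 25.3 yawerr 0.2 roll 0.1 | plate-press 3.1 flat z 48.5 | F u 1.5 v 0.9 z -0.8 gap 0.190
```

Call:
arm_command:
  offset:
    - [0, 1.8, -0.8]
    - [0, 0.9, -0.4]
    - [0, 0, 0]
  delta_rot:
    - [0, 0, 0]
    - [0, 0, 0]
    - [0, 0, 0]

```text
clock: 7.55
eef_pos: [0.5415, -0.1209, 0.0652]
tool_rot: [-2.696, -0.001, 1.081]
contact_force: [-1.6, 0.7, -0.6]
finger_gap: 0.183
```

```bash
python3 -c "
from h import *
now()"
```

```text
t 7.55 cell x 0.5 y 0.1 z 62.9 tilt 25.5 yawerr 0.2 roll 0.1 | plate-press 4.2 flat z 48.5 | F u 1.8 v 0.1 z -0.6 gap 0.183
```

Call:
arm_command:
  offset:
    - [0, 2, -1]
    - [0, 2, -1]
    - [0, 2, -1]
  delta_rot:
    - [-0.5, 0, 0]
    - [0, 0, 0]
    - [0, 0, 0]

```text
clock: 7.85
eef_pos: [0.5448, -0.1227, 0.0655]
tool_rot: [-2.698, -0.001, 1.081]
contact_force: [-5.0, 2.6, -0.5]
finger_gap: 0.182
```

```bash
python3 -c "
from h import *
now()"
```

```text
t 7.85 cell x -3.3 y 0.2 z 63.2 tilt 25.4 yawerr 0.2 roll 0.0 | plate-press 8.0 flat z 48.9 | F u 5.6 v 0.1 z -0.5 gap 0.182
```

Call:
arm_command:
  offset:
    - [0, 2, -1]
    - [0, 1, -0.5]
  delta_rot:
    - [-0.3, 0, 0]
    - [0, 0, 0]

```text
clock: 8.05
eef_pos: [0.5454, -0.1231, 0.0655]
tool_rot: [-2.696, -0.0, 1.081]
contact_force: [-5.5, 2.7, 0.1]
finger_gap: 0.188
```

```bash
python3 -c "
from h import *
now();go(-8,62.8,25)"
```

```text
t 8.05 cell x -4.0 y 0.2 z 63.3 tilt 25.5 yawerr 0.2 roll 0.0 | plate-press 8.7 flat z 48.9 | F u 6.1 v 0.2 z 0.1 gap 0.188
t 8.05 F [-5.5  2.7  0.1] p [ 0.5454 -0.1231  0.0655] 1 rows
[[0.2, 3.8, -1.3]] [-0.5, 0.05, 0.16]
```

Call:
arm_command:
  offset:
    - [0, 3, -1.3]
    - [0, 3, -1.3]
    - [0, 2, -1]
  delta_rot:
    - [-0.6, 0, 0]
    - [-0.3, 0, 0]
    - [0, 0, 0]

```text
clock: 8.35
eef_pos: [0.5472, -0.124, 0.0656]
tool_rot: [-2.696, 0.0, 1.082]
contact_force: [-6.3, 3.2, -0.3]
finger_gap: 0.189
```

```bash
python3 -c "
from h import *
now();go(-9,62.5,25)"
```

```text
t 8.35 cell x -6.0 y 0.2 z 63.3 tilt 25.5 yawerr 0.2 roll -0.0 | plate-press 10.7 flat z 48.9 | F u 7.1 v 0.1 z -0.3 gap 0.189
t 8.35 F [-6.3  3.2 -0.3] p [ 0.5472 -0.124   0.0656] 1 rows
[[0.2, 3.1, -0.5]] [-0.55, 0.1, 0.17]
```

Run:
```python
from h import *
im=r.read_camera("wrist");cv2.imwrite("pics/w3.png",im);now()
a=cv2.imread("pics/w2.png")
f=lambda i:cv2.resize(i[150:345,210:335],None,fx=3,fy=3,interpolation=cv2.INTER_CUBIC)
m=np.hstack([f(a),f(im)]);cv2.imwrite("pics/m3.png",np.clip((m/255.)**.6*255,0,255).astype(np.uint8))
```

```text
t 8.40 cell x -6.1 y 0.2 z 63.2 tilt 25.6 yawerr 0.2 roll -0.0 | plate-press 10.7 flat z 48.8 | F u 7.8 v 0.0 z 0.2 gap 0.185
```

View pics/m3.png

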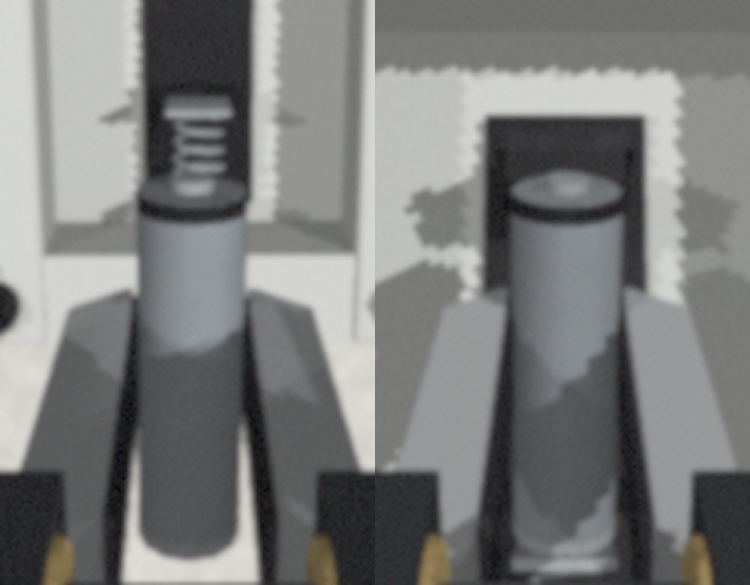

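The left half shows the cell before pressing and the right half now. The cell's outline has changed a little within the pads, with the button disc at (567,190) looking more open. I'll measure the width and length change.

Run:
```python
from h import *
A=[cv2.cvtColor(cv2.imread(f"pics/w{k}.png"),cv2.COLOR_BGR2GRAY) for k in(2,3)]
for g in A:
    print("col273",g[200:345:2,272:276].mean(1).round(0).astype(int).tolist())
    for row in(222,230,240,300,315,325): print(row,g[row,246:302].tolist())
```

```text
col273 [85, 31, 64, 82, 53, 78, 118, 105, 52, 46, 17, 16, 50, 100, 106, 106, 107, 106, 106, 106, 106, 106, 106, 106, 105, 104, 104, 105, 105, 106, 106, 108, 101, 77, 54, 43, 42, 42, 42, 43, 43, 42, 42, 42, 42, 42, 43, 43, 40, 41, 41, 42, 42, 42, 42, 41, 42, 42, 42, 41, 40, 41, 41, 41, 42, 42, 46, 50, 108, 182, 189, 185, 116]
222 [78, 77, 77, 74, 77, 82, 89, 94, 87, 70, 50, 41, 35, 30, 28, 22, 21, 22, 16, 15, 18, 12, 11, 17, 14, 16, 16, 17, 15, 15, 19, 18, 19, 19, 18, 20, 19, 21, 22, 26, 29, 36, 41, 52, 60, 79, 113, 142, 151, 154, 153, 150, 150, 145, 128, 103]
230 [83, 83, 84, 82, 81, 82, 82, 82, 78, 66, 53, 50, 55, 58, 63, 70, 72, 76, 79, 83, 86, 89, 91, 95, 96, 102, 103, 106, 108, 109, 109, 110, 110, 110, 112, 109, 111, 109, 108, 104, 101, 96, 94, 88, 84, 78, 76, 80, 83, 83, 81, 82, 82, 83, 83, 84]
240 [187, 186, 188, 188, 187, 187, 187, 185, 174, 140, 89, 57, 56, 59, 62, 70, 73, 76, 82, 83, 86, 90, 92, 95, 99, 101, 104, 106, 106, 107, 107, 108, 108, 108, 108, 107, 108, 105, 102, 100, 97, 95, 92, 88, 91, 116, 153, 178, 186, 187, 187, 187, 187, 188, 187, 186]
300 [37, 24, 12, 5, 1, 5
[... 1628 characters left out ...]
20, 22, 22, 25, 43, 79, 123]
300 [81, 51, 24, 14, 13, 10, 11, 11, 12, 18, 24, 32, 35, 38, 37, 39, 40, 40, 42, 40, 41, 44, 43, 42, 42, 43, 43, 43, 43, 43, 42, 42, 41, 42, 41, 41, 38, 39, 36, 36, 36, 35, 32, 29, 24, 18, 5, 9, 6, 10, 5, 14, 21, 46, 76, 98]
315 [21, 13, 11, 13, 9, 7, 11, 8, 11, 20, 35, 46, 50, 50, 50, 46, 41, 40, 40, 42, 40, 43, 41, 42, 43, 44, 44, 43, 44, 43, 43, 39, 42, 41, 41, 40, 39, 40, 42, 47, 59, 63, 61, 50, 31, 16, 8, 8, 5, 7, 8, 11, 15, 14, 20, 41]
325 [17, 18, 14, 12, 9, 14, 11, 11, 18, 26, 40, 48, 51, 52, 54, 53, 53, 55, 55, 56, 55, 55, 53, 52, 52, 49, 45, 43, 43, 43, 50, 60, 74, 83, 84, 83, 85, 81, 81, 80, 79, 75, 71, 58, 38, 26, 20, 16, 14, 10, 7, 8, 12, 12, 15, 19]
```

Run:
```python
from h import *
s=r.sense();p=s["eef_pos"];T=Ro.from_euler("xyz",s["tool_rot"]).as_matrix();ci=r.camera_info("wrist")
# cell frame in tool: axis -y*cos - z*sin (nose up phi), centre (0,y0,2.5)
for phi in(0,3,6,9,12,15):
  for y0 in(0,):
    f=np.radians(phi);ax=np.array([0,-np.cos(f),-np.sin(f)]);up=np.array([0,np.sin(f),-np.cos(f)])
    C=np.array([0,y0,2.5])
    P=[C+31.5*ax+9.2*up*0+0,C+30*ax+9.2*up,C-33.5*ax+9.2*up,C+31.5*ax-9.2*up,C+33.5*ax+3.5*-up]
    q=proj("wrist",[p+T@(x/1e3) for x in P],ci)[:,1]
    L=proj("wrist",[p+T@((C+22*ax+np.array([e,0,0]))/1e3) for e in(-9.2,9.2)],ci)[:,0]
    print(phi,"band-ish top",q[1].round(1),"tail top",q[2].round(1),"disc far edge",q[3].round(1),"button bottom",q[4].round(1),"w",np.diff(L).round(1))
```

```text
0 band-ish top 220.6 tail top 337.7 disc far edge 207.2 button bottom 206.3 w [37.1]
3 band-ish top 222.7 tail top 336.4 disc far edge 207.2 button bottom 207.0 w [37.4]
6 band-ish top 224.9 tail top 334.9 disc far edge 207.4 button bottom 207.8 w [37.6]
9 band-ish top 227.4 tail top 333.3 disc far edge 207.8 button bottom 208.8 w [37.8]
12 band-ish top 230.0 tail top 331.6 disc far edge 208.4 button bottom 210.1 w [38.]
15 band-ish top 232.8 tail top 329.7 disc far edge 209.1 button bottom 211.6 w [38.3]
```

Call:
arm_command:
  offset:
    - [0, 3.5, -1.2]
    - [0, 3.5, -1.2]
    - [0, 3, -1]
  delta_rot:
    - [-0.8, 0, 0]
    - [-0.5, 0, 0]
    - [-0.5, 0, 0]

```text
clock: 8.7
eef_pos: [0.5484, -0.1247, 0.0649]
tool_rot: [-2.705, 0.001, 1.083]
contact_force: [-8.1, 4.3, 0.4]
finger_gap: 0.187
```

```bash
python3 -c "
from h import *
now();go(-10,58,20)"
```

```text
t 8.70 cell x -7.4 y 0.2 z 62.6 tilt 25.0 yawerr 0.2 roll -0.1 | plate-press 12.2 flat z 48.5 | F u 9.2 v -0.0 z 0.4 gap 0.187
t 8.7 F [-8.1  4.3  0.4] p [ 0.5484 -0.1247  0.0649] 1 rows
[[0.2, 4.1, 3.1]] [-5.03, 0.14, 0.19]
```

Call:
arm_command:
  offset:
    - [0, 3.2, 1.2]
    - [0, 3, 1.4]
    - [0, 2.8, 1.5]
  delta_rot:
    - [-2.5, 0, 0]
    - [-2.5, 0, 0]
    - [-2.5, 0, 0]

```text
clock: 9.0
eef_pos: [0.5468, -0.1239, 0.0587]
tool_rot: [-2.817, 0.002, 1.083]
contact_force: [-6.9, 3.3, 4.6]
finger_gap: 0.185
```

```bash
python3 -c "
from h import *
now();go(-9.5,54,14)"
```

```text
t 9.00 cell x -5.9 y 0.2 z 56.3 tilt 18.6 yawerr 0.2 roll -0.1 | plate-press 11.1 flat z 45.6 | F u 7.6 v 0.3 z 4.6 gap 0.185
t 9.0 F [-6.9  3.3  4.6] p [ 0.5468 -0.1239  0.0587] 1 rows
[[0.2, 4.0, 1.1]] [-4.6, 0.15, 0.2]
```

Call:
arm_command:
  offset:
    - [0, 4, -2]
    - [0, 4, -1.7]
    - [0, 3.5, -1.5]
  delta_rot:
    - [0, 0, 0]
    - [0, 0, 0]
    - [0, 0, 0]

```text
clock: 9.3
eef_pos: [0.5478, -0.1244, 0.0613]
tool_rot: [-2.795, 0.003, 1.084]
contact_force: [-7.4, 3.3, -1.1]
finger_gap: 0.189
```

Run:
```python
from h import *
now()
im=r.read_camera("wrist");cv2.imwrite("pics/w4.png",im);now()
m=cv2.resize(im[140:345,190:355],None,fx=2.9,fy=2.9,interpolation=cv2.INTER_CUBIC)
cv2.imwrite("pics/m4.png",np.clip((m/255.)**.6*255,0,255).astype(np.uint8))
```

```text
t 9.30 cell x -6.9 y 0.2 z 58.9 tilt 19.9 yawerr 0.3 roll -0.1 | plate-press 12.1 flat z 47.5 | F u 8.1 v 0.6 z -1.1 gap 0.189
t 9.35 cell x -7.2 y 0.2 z 58.8 tilt 19.9 yawerr 0.2 roll -0.1 | plate-press 12.3 flat z 47.4 | F u 8.9 v -0.5 z -0.4 gap 0.188
```

View pics/m4.png

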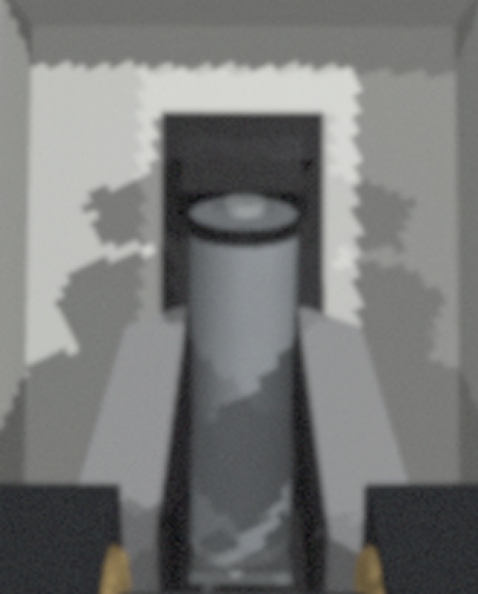

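Call:
arm_command:
  offset:
    - [0, 4, -0.5]
    - [0, 4, 0]
    - [0, 4, 0.2]
    - [0, 4, 0.2]
  delta_rot:
    - [-2, 0, 0]
    - [-2.5, 0, 0]
    - [-2.5, 0, 0]
    - [-2.5, 0, 0]

```text
clock: 9.75
eef_pos: [0.548, -0.1245, 0.0553]
tool_rot: [-2.928, 0.004, 1.084]
contact_force: [-7.4, 3.9, 2.3]
finger_gap: 0.185
```

```bash
python3 -c "
from h import *
now()"
```

```text
t 9.75 cell x -7.5 y 0.3 z 52.8 tilt 12.2 yawerr 0.3 roll -0.2 | plate-press 12.7 flat z 45.7 | F u 8.3 v 0.1 z 2.3 gap 0.185
```

Call:
arm_command:
  offset:
    - [0, 4, -0.8]
    - [0, 4.5, -1]
    - [0, 4.5, -1]
  delta_rot:
    - [0.5, 0, 0]
    - [0, 0, 0]
    - [0, 0, 0]

```text
clock: 10.05
eef_pos: [0.5481, -0.1246, 0.0563]
tool_rot: [-2.894, 0.005, 1.085]
contact_force: [-8.2, 4.4, 2.9]
finger_gap: 0.181
```

```bash
python3 -c "
from h import *
now();import time
im=r.read_camera('wrist');cv2.imwrite('pics/w5.png',im);now()"
```

```text
t 10.05 cell x -7.6 y 0.3 z 53.9 tilt 14.2 yawerr 0.3 roll -0.3 | plate-press 12.8 flat z 45.7 | F u 9.3 v 0.0 z 2.9 gap 0.181
t 10.10 cell x -8.0 y 0.3 z 53.8 tilt 14.2 yawerr 0.3 roll -0.3 | plate-press 13.2 flat z 45.6 | F u 9.3 v -0.9 z 3.1 gap 0.186
```

Call:
arm_command:
  offset:
    - [0, 6, -2]
    - [0, 6, -1.5]
    - [0, 6, -1.2]
  delta_rot:
    - [-1, 0, 0]
    - [-2, 0, 0]
    - [-2, 0, 0]

```text
clock: 10.4
eef_pos: [0.5508, -0.1261, 0.0551]
tool_rot: [-2.947, 0.006, 1.085]
contact_force: [-9.9, 5.5, 0.4]
finger_gap: 0.19
```

Run:
```python
from h import *
now();im=r.read_camera('wrist');cv2.imwrite('pics/w6.png',im);now()
m=cv2.resize(im[140:345,190:355],None,fx=2.9,fy=2.9,interpolation=cv2.INTER_CUBIC)
cv2.imwrite("pics/m6.png",np.clip((m/255.)**.45*255*1.1,0,255).astype(np.uint8))
```

```text
t 10.40 cell x -10.7 y 0.3 z 52.7 tilt 11.2 yawerr 0.3 roll -0.3 | plate-press 15.9 flat z 46.2 | F u 11.4 v -0.2 z 0.4 gap 0.190
t 10.45 cell x -9.9 y 0.3 z 52.8 tilt 11.2 yawerr 0.3 roll -0.3 | plate-press 15.0 flat z 46.3 | F u 11.6 v 0.4 z 0.4 gap 0.184
```

View pics/m6.png

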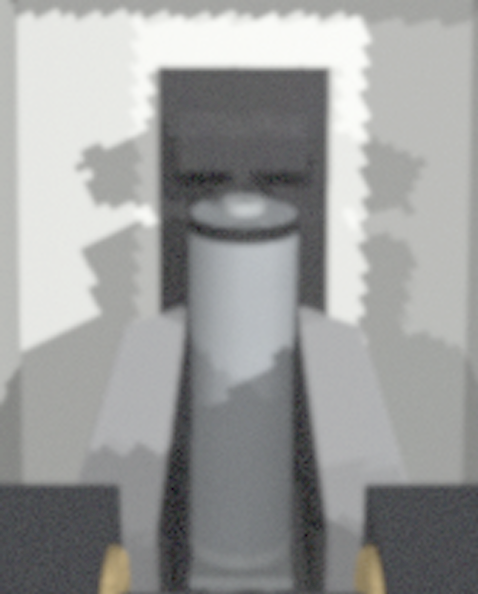

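Call:
arm_command:
  offset:
    - [0, 4.8, 0.6]
    - [0, 4.8, 0.8]
    - [0, 4.8, 1]
  delta_rot:
    - [-2.5, 0, 0]
    - [-2.5, 0, 0]
    - [-2.5, 0, 0]

```text
clock: 10.75
eef_pos: [0.5494, -0.1256, 0.0491]
tool_rot: [-3.05, 0.007, 1.085]
contact_force: [-8.8, 5.3, 4.0]
finger_gap: 0.187
```

```bash
python3 -c "
from h import *
now()"
```

```text
t 10.75 cell x -9.6 y 0.5 z 46.6 tilt 5.3 yawerr 0.3 roll -0.4 | plate-press 14.3 flat z 43.6 | F u 10.3 v -0.6 z 4.0 gap 0.187
```

Call:
arm_command:
  offset:
    - [0, 4.3, -0.5]
    - [0, 4.3, 0]
    - [0, 4.3, 0]
  delta_rot:
    - [-3, 0, 0]
    - [-3, 0, 0]
    - [-2, 0, 0]

```text
clock: 11.05
eef_pos: [0.5485, -0.1251, 0.0465]
tool_rot: [3.117, 0.008, 1.084]
contact_force: [-6.8, 5.0, 0.7]
finger_gap: 0.185
```

```bash
python3 -c "
from h import *
now()"
```

```text
t 11.05 cell x -8.8 y 0.5 z 44.0 tilt -1.4 yawerr 0.3 roll -0.4 | plate-press 13.0 flat z 44.8 | F u 8.4 v -1.2 z 0.7 gap 0.185
```

Run:
```python
from h import *
im=r.read_camera('wrist');cv2.imwrite('pics/w7.png',im);now()
m=cv2.resize(im[140:345,190:355],None,fx=2.9,fy=2.9,interpolation=cv2.INTER_CUBIC)
s=r.read_camera('side')[150:225,250:365];s=cv2.resize(s,None,fx=2.6,fy=2.6,interpolation=cv2.INTER_CUBIC)
o=np.zeros((594,790,3),np.uint8);o[:m.shape[0],:m.shape[1]]=np.clip((m/255.)**.45*255*1.1,0,255);o[:s.shape[0],485:485+s.shape[1]]=s
cv2.imwrite("pics/m7.png",o)
```

```text
t 11.10 cell x -8.6 y 0.5 z 44.0 tilt -1.5 yawerr 0.3 roll -0.5 | plate-press 12.9 flat z 44.8 | F u 6.5 v -0.4 z -0.7 gap 0.188
```

View pics/m7.png

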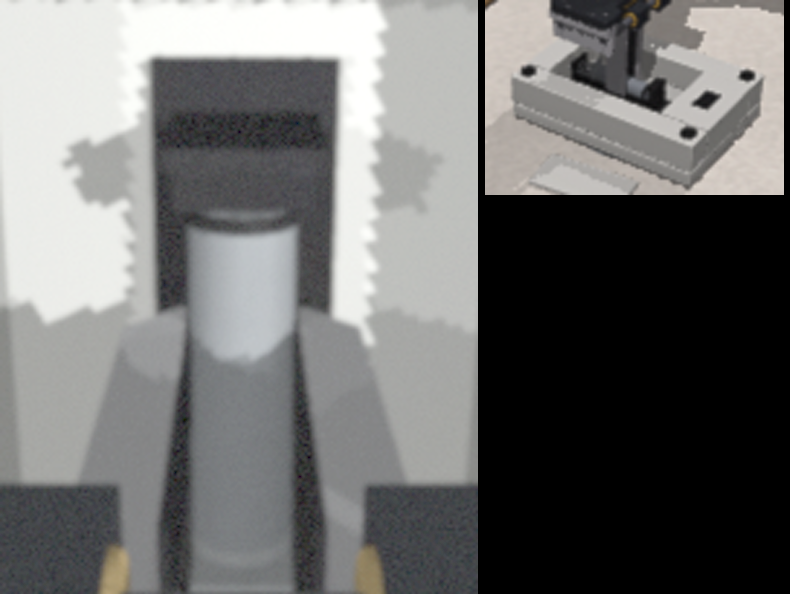

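The lip edge is at about row 210, the cell's band and can front lie just inside it at about (243,228), and the cell is level and centred. Now I ease it forward under the lip.

Call:
arm_command:
  offset:
    - [0, 1.5, 0]
    - [0, 1, 0]
    - [0, 0.5, 0]
    - [0, 0.5, 0]
  delta_rot:
    - [0, 0, 0]
    - [0, 0, 0]
    - [0, 0, 0]
    - [0, 0, 0]

```text
clock: 11.55
eef_pos: [0.5483, -0.125, 0.0465]
tool_rot: [3.125, 0.008, 1.084]
contact_force: [-4.5, 3.0, 0.2]
finger_gap: 0.184
```

```bash
python3 -c "
from h import *
now()"
```

```text
t 11.55 cell x -8.6 y 0.5 z 44.0 tilt -1.0 yawerr 0.3 roll -0.5 | plate-press 12.7 flat z 44.5 | F u 5.4 v -0.5 z 0.2 gap 0.184
```

Run:
```python
from h import *
now();im=r.read_camera('wrist');cv2.imwrite('pics/w8.png',im);now()
for k in(7,8):
    g=cv2.cvtColor(cv2.imread(f"pics/w{k}.png"),cv2.COLOR_BGR2GRAY);print(g[200:232,270:277].mean(1).round(0).astype(int).tolist(), g[325:345,270:277].mean(1).round(0).astype(int).tolist())
```

```text
t 11.55 cell x -8.6 y 0.5 z 44.0 tilt -1.0 yawerr 0.3 roll -0.5 | plate-press 12.7 flat z 44.5 | F u 5.4 v -0.5 z 0.2 gap 0.184
t 11.60 cell x -8.6 y 0.5 z 44.0 tilt -1.0 yawerr 0.3 roll -0.5 | plate-press 12.8 flat z 44.5 | F u 6.0 v -0.5 z 1.6 gap 0.187
[16, 16, 16, 17, 15, 15, 15, 15, 16, 15, 16, 17, 24, 33, 37, 34, 25, 18, 17, 21, 38, 69, 99, 111, 111, 111, 111, 111, 111, 111, 111, 111] [43, 42, 44, 43, 43, 46, 49, 51, 50, 48, 44, 40, 38, 37, 37, 38, 42, 48, 47, 35]
[17, 17, 15, 16, 16, 16, 17, 15, 15, 15, 16, 17, 20, 28, 35, 29, 22, 17, 17, 24, 46, 76, 102, 110, 111, 111, 111, 110, 111, 111, 111, 111] [42, 43, 43, 43, 43, 45, 49, 50, 51, 49, 45, 40, 37, 37, 37, 38, 41, 47, 46, 35]
```

Run:
```python
from h import *
import pickle
s=r.sense();T=Ro.from_euler("xyz",s["tool_rot"]).as_matrix()
def edge(k,ci):
    g=cv2.cvtColor(cv2.imread(f"pics/w{k}.png"),cv2.COLOR_BGR2GRAY)[200:240,270:277].mean(1)
    i=np.argmax(np.diff(g[15:32]))+15; j=np.where(g[15:]>(g[15:22].min()+105)/2)[0][0]+15
    return 200+j-1+((g[15:22].min()+105)/2-g[j-1])/(g[j]-g[j-1])
c2=pickle.load(open("w2.pkl","rb"));c8=r.camera_info("wrist")
r2,r8=edge(2,c2),edge(8,c8);print(r2,r8)
# w2: cell level at tool z 2.5 -> top at world z = .1829+.0092
a=plane("wrist",[[273.5,r2]],.1829+.0092,c2)[0];print("w2 band edge from centre",(a-np.array([.5839,-.1456,0]))@U*1e3)
b=plane("wrist",[[273.5,r8]],.0532,c8)[0];print("w8 band edge U",(b-SEAT)@U*1e3)
for row in(205,208,210,212,214,217):print(row,[((plane("wrist",[[273.5,row]],z,c8)[0]-SEAT)@U*1e3).round(1) for z in(.0577,.0547,.044)])
```

```text
215.4070351758794 220.5117370892019
w2 band edge from centre 32.7535370819864
w8 band edge U 22.19413740939825
205 [np.float64(30.9), np.float64(30.1), np.float64(27.1)]
208 [np.float64(29.5), np.float64(28.7), np.float64(25.6)]
210 [np.float64(28.6), np.float64(27.7), np.float64(24.6)]
212 [np.float64(27.7), np.float64(26.8), np.float64(23.6)]
214 [np.float64(26.7), np.float64(25.8), np.float64(22.5)]
217 [np.float64(25.3), np.float64(24.4), np.float64(21.0)]
```

Call:
arm_command:
  offset:
    - [0, -1.5, 0]
    - [0, -1.5, 0]
    - [0, -1.5, 0]
  delta_rot:
    - [0, 0, 0]
    - [0, 0, 0]
    - [0, 0, 0]

```text
clock: 11.9
eef_pos: [0.548, -0.1248, 0.0466]
tool_rot: [3.117, 0.008, 1.084]
contact_force: [-1.1, -0.7, -2.9]
finger_gap: 0.185
```

```bash
python3 -c "
from h import *
now()"
```

```text
t 11.90 cell x -8.2 y 0.5 z 44.1 tilt -1.4 yawerr 0.3 roll -0.4 | plate-press 12.5 flat z 44.9 | F u 0.7 v 1.1 z -2.9 gap 0.185
```

The force balance and band/tail rows suggest the cell is about 3° nose-down, so it would be catching on the front saddle. I'll back off slightly and raise the nose.

Call:
arm_command:
  offset:
    - [0, 5, -1]
    - [0, 5, -1]
    - [0, 5, -0.8]
  delta_rot:
    - [2, 0, 0]
    - [2, 0, 0]
    - [1.5, 0, 0]

```text
clock: 12.2
eef_pos: [0.5503, -0.126, 0.049]
tool_rot: [-3.043, 0.008, 1.084]
contact_force: [-8.7, 5.2, 4.5]
finger_gap: 0.184
```

Run:
```python
from h import *
now();im=r.read_camera('wrist');cv2.imwrite('pics/w9.png',im);now()
g=cv2.cvtColor(im,cv2.COLOR_BGR2GRAY);print(g[200:232,270:277].mean(1).round(0).astype(int).tolist(), g[325:345,270:277].mean(1).round(0).astype(int).tolist())
```

```text
t 12.20 cell x -10.5 y 0.5 z 46.5 tilt 5.6 yawerr 0.3 roll -0.5 | plate-press 15.3 flat z 43.2 | F u 10.1 v -0.5 z 4.5 gap 0.184
t 12.25 cell x -11.9 y 0.5 z 46.3 tilt 5.6 yawerr 0.3 roll -0.5 | plate-press 16.6 flat z 43.0 | F u 9.4 v -0.1 z 4.2 gap 0.186
[18, 18, 19, 23, 36, 59, 90, 115, 122, 113, 90, 60, 43, 33, 24, 18, 18, 22, 40, 72, 97, 109, 109, 109, 109, 109, 109, 109, 109, 108, 108, 109] [42, 44, 43, 42, 44, 44, 48, 50, 51, 50, 46, 41, 38, 36, 38, 45, 50, 50, 44, 32]
```

Call:
arm_command:
  offset:
    - [0, 2, 0.3]
    - [0, 1.5, 0.3]
    - [0, 1, 0]
  delta_rot:
    - [-1, 0, 0]
    - [0, 0, 0]
    - [0, 0, 0]

```text
clock: 12.55
eef_pos: [0.5466, -0.1241, 0.0475]
tool_rot: [-3.04, 0.009, 1.083]
contact_force: [-4.3, 2.8, 2.4]
finger_gap: 0.189
```

```bash
cat >> h.py <<'E'
def look(k):
    im=r.read_camera('wrist');cv2.imwrite(f'pics/w{k}.png',im);now()
    g=cv2.cvtColor(im,cv2.COLOR_BGR2GRAY);a=g[200:234,270:277].mean(1);t=g[322:345,270:277].mean(1)
    i=np.where((a[:-1]<64)&(a[1:]>=64))[0][-1];b=200+i+(64-a[i])/(a[i+1]-a[i])
    j=np.where((t[:-1]>=45)&(t[1:]<45))[0];j=j[j>8][0];e=322+j+(t[j]-45)/(t[j]-t[j+1])
    db,de=b-224.3,e-336.4
    A=np.array([[.72,-1.85],[-.45,-1.7]]);ph,d=np.linalg.solve(A,[db,de]);print("band %.1f tail %.1f phi %.1f slip %.1f"%(b,e,ph,d),a.round(0).astype(int).tolist())
E
python3 -c "
from h import *
now();look(10)"
```

```text
t 12.55 cell x -6.4 y 0.6 z 45.0 tilt 5.8 yawerr 0.2 roll -0.5 | plate-press 11.1 flat z 41.6 | F u 5.1 v -0.4 z 2.4 gap 0.189
t 12.60 cell x -6.4 y 0.6 z 45.0 tilt 5.8 yawerr 0.2 roll -0.5 | plate-press 11.2 flat z 41.6 | F u 7.0 v 0.6 z 3.1 gap 0.187
band 217.6 tail 334.6 phi -3.9 slip 2.1 [19, 18, 19, 18, 19, 18, 18, 18, 19, 18, 20, 22, 22, 19, 18, 18, 24, 44, 75, 98, 107, 109, 109, 109, 108, 108, 108, 108, 108, 108, 108, 108, 108, 108]
```

Call:
arm_command:
  offset:
    - [0, 3.5, 0]
    - [0, 3, 0]
    - [0, 2.5, 0]
  delta_rot:
    - [-1, 0, 0]
    - [-1, 0, 0]
    - [0, 0, 0]

```text
clock: 12.9
eef_pos: [0.5472, -0.1245, 0.0469]
tool_rot: [-3.059, 0.009, 1.083]
contact_force: [-6.6, 3.6, 3.2]
finger_gap: 0.189
```

```bash
python3 -c "
from h import *
now();look(11)"
```

```text
t 12.90 cell x -7.1 y 0.6 z 44.4 tilt 4.7 yawerr 0.2 roll -0.5 | plate-press 11.8 flat z 41.6 | F u 7.6 v -0.0 z 3.2 gap 0.189
t 12.95 cell x -7.5 y 0.5 z 44.4 tilt 4.7 yawerr 0.2 roll -0.5 | plate-press 12.1 flat z 41.6 | F u 7.2 v 0.8 z 4.5 gap 0.186
band 217.9 tail 334.6 phi -3.7 slip 2.0 [18, 18, 18, 17, 17, 17, 17, 17, 17, 17, 19, 24, 27, 23, 18, 17, 21, 38, 69, 97, 108, 109, 110, 109, 109, 109, 108, 109, 109, 109, 108, 108, 108, 108]
```

Call:
arm_command:
  offset:
    - [0, 1, 0]
    - [0, 0.5, 0]
    - [0, 0, 0]
    - [0, -0.5, 0]
  delta_rot:
    - [-1, 0, 0]
    - [0, 0, 0]
    - [0, 0, 0]
    - [0, 0, 0]

```text
clock: 13.35
eef_pos: [0.5436, -0.1225, 0.0472]
tool_rot: [-3.067, 0.01, 1.082]
contact_force: [-2.8, 1.9, -1.1]
finger_gap: 0.186
```

```bash
python3 -c "
from h import *
now();look(12)"
```

```text
t 13.35 cell x -3.0 y 0.6 z 44.8 tilt 4.3 yawerr 0.2 roll -0.6 | plate-press 7.6 flat z 42.2 | F u 3.4 v -0.4 z -1.1 gap 0.186
t 13.40 cell x -3.0 y 0.6 z 44.7 tilt 4.3 yawerr 0.2 roll -0.6 | plate-press 7.6 flat z 42.2 | F u 4.6 v 0.2 z -0.1 gap 0.183
band 219.9 tail 334.2 phi -1.7 slip 1.7 [17, 18, 20, 20, 20, 20, 20, 19, 17, 16, 16, 16, 16, 16, 15, 16, 16, 16, 20, 36, 67, 95, 107, 109, 108, 108, 108, 108, 108, 108, 108, 108, 108, 107]
```

Call:
arm_command:
  offset:
    - [0, -0.5, 0.3]
    - [0, -0.5, 0.3]
    - [0, -0.5, 0]
  delta_rot:
    - [-1, 0, 0]
    - [-1, 0, 0]
    - [0, 0, 0]

```text
clock: 13.7
eef_pos: [0.5429, -0.1221, 0.0466]
tool_rot: [-3.106, 0.01, 1.082]
contact_force: [-1.3, 1.1, -2.1]
finger_gap: 0.186
```

```bash
python3 -c "
from h import *
now();look(13)"
```

```text
t 13.70 cell x -2.3 y 0.5 z 44.1 tilt 2.0 yawerr 0.2 roll -0.5 | plate-press 6.6 flat z 42.9 | F u 1.7 v -0.4 z -2.1 gap 0.186
t 13.75 cell x -2.3 y 0.5 z 44.0 tilt 2.1 yawerr 0.2 roll -0.5 | plate-press 6.7 flat z 42.8 | F u 2.6 v 0.5 z -0.6 gap 0.184
band 223.4 tail 333.9 phi 1.5 slip 1.1 [6, 7, 11, 16, 18, 20, 19, 19, 19, 19, 20, 18, 15, 15, 16, 16, 16, 15, 15, 16, 15, 16, 26, 50, 82, 101, 107, 109, 109, 109, 109, 109, 108, 108]
```

Call:
arm_command:
  offset:
    - [0, -1, 0]
    - [0, -1, 0]
    - [0, -1, 0]
  delta_rot:
    - [-0.5, 0, 0]
    - [-0.5, 0, 0]
    - [0, 0, 0]

```text
clock: 14.05
eef_pos: [0.5429, -0.1221, 0.0469]
tool_rot: [-3.131, 0.009, 1.082]
contact_force: [0.0, 0.5, -2.4]
finger_gap: 0.189
```

```bash
python3 -c "
from h import *
now();look(14)"
```

```text
t 14.05 cell x -2.3 y 0.5 z 44.4 tilt 0.6 yawerr 0.2 roll -0.5 | plate-press 6.4 flat z 44.1 | F u 0.2 v -0.5 z -2.4 gap 0.189
t 14.10 cell x -2.3 y 0.5 z 44.5 tilt 0.6 yawerr 0.2 roll -0.5 | plate-press 6.4 flat z 44.1 | F u 0.2 v -0.7 z -1.7 gap 0.191
band 224.4 tail 333.8 phi 2.4 slip 0.9 [6, 7, 7, 11, 15, 17, 17, 16, 17, 16, 16, 16, 17, 16, 15, 15, 15, 16, 14, 16, 16, 16, 17, 27, 52, 83, 102, 108, 109, 109, 109, 110, 109, 109]
```

Call:
arm_command:
  offset:
    - [0, 0, 0.7]
    - [0, 0, 0.3]
    - [0, 0, 0]
  delta_rot:
    - [0, 0, 0]
    - [0, 0, 0]
    - [0, 0, 0]

```text
clock: 14.4
eef_pos: [0.5429, -0.122, 0.0468]
tool_rot: [-3.13, 0.009, 1.082]
contact_force: [-1.3, 0.8, -1.0]
finger_gap: 0.186
```

```bash
python3 -c "
from h import *
now()"
```

```text
t 14.40 cell x -2.3 y 0.4 z 44.3 tilt 0.6 yawerr 0.2 roll -0.5 | plate-press 6.4 flat z 43.9 | F u 1.6 v -0.0 z -1.0 gap 0.186
```

Forces are near zero and the cell sits at about the seated height, so I release.

Call:
arm_command:
  offset:
    - [0, 0, 0]
    - [0, 0, 0]
    - [0, 0, 0]
    - [0, 0, 0]
  delta_rot:
    - [0, 0, 0]
    - [0, 0, 0]
    - [0, 0, 0]
    - [0, 0, 0]
  grip: 32

```text
clock: 14.8
eef_pos: [0.5459, -0.1232, 0.0473]
tool_rot: [-3.137, 0.008, 1.082]
contact_force: [-0.1, 0.1, 0.3]
finger_gap: 0.341
```

Call:
arm_command:
  offset:
    - [0, 0, -5]
    - [0, 0, -15]
    - [0, 0, -30]
    - [0, 0, -30]
    - [0, 10, -30]
    - [0, 10, 0]
    - [0, 0, 0]
  delta_rot:
    - [0, 0, 0]
    - [0, 0, 0]
    - [0, 0, 0]
    - [0, 0, 0]
    - [0, 0, 0]
    - [0, 0, 0]
    - [0, 0, 0]

```text
clock: 15.5
eef_pos: [0.5652, -0.1324, 0.1619]
tool_rot: [-3.137, 0.008, 1.082]
contact_force: [-0.4, -0.6, 1.0]
finger_gap: 0.343
```

Run:
```python
from h import *
import pickle
now();ci=r.camera_info("wrist");im=r.read_camera('wrist');cv2.imwrite('pics/w20.png',im);pickle.dump(ci,open("w20.pkl","wb"))
P=SEAT+[0,0,.044];q=proj("wrist",[P,P+U*.0335,P-U*.0335,P+U*.0275+[0,0,.0107]],ci).round(1);print(q)
x,y=q[0].astype(int);x0,y0=max(0,x-70),max(0,y-100);c=cv2.resize(im[y0:y0+200,x0:x0+140],None,fx=3,fy=3,interpolation=cv2.INTER_CUBIC)
a=r.read_camera('scene');cv2.imwrite("pics/scene2.png",a);b=r.read_camera('side');cv2.imwrite("pics/side2.png",b)
o=np.zeros((600,800,3),np.uint8);c=c[:600];o[:c.shape[0],:c.shape[1]]=np.clip((c/255.)**.5*255,0,255)
for k,i in enumerate((a[135:210,200:300],b[147:222,255:355])):o[k*290:k*290+285,420:800]=cv2.resize(i,(380,285),interpolation=cv2.INTER_CUBIC)
cv2.imwrite("pics/m20.png",o);print(x0,y0)
```

```text
t 15.50 cell x -26.9 y -0.9 z 159.4 tilt 0.3 yawerr 0.2 roll -0.5 | plate-press 30.9 flat z 159.3 | F u 0.0 v 0.7 z 1.0 gap 0.343
[[273.4 179.6]
 [273.6 137.3]
 [273.3 219.6]
 [273.4 146.3]]
203 79
```

View pics/m20.png

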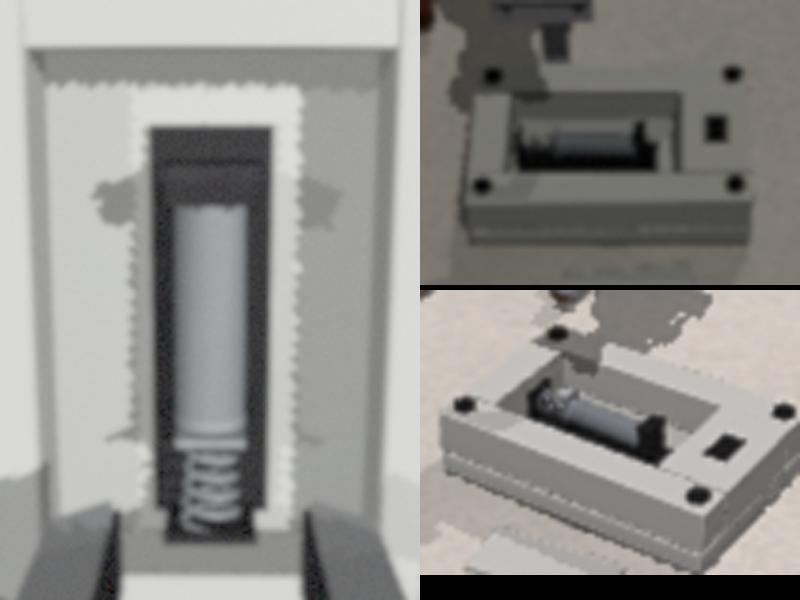

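The final view shows the cell lying centred in the holder, from the lip edge (row 205) to the plate (row 440), with the front end hidden under the lip. I'll check this numerically.

Run:
```python
from h import *
import pickle
ci=pickle.load(open("w20.pkl","rb"));im=cv2.imread("pics/w20.png");g=cv2.cvtColor(im,cv2.COLOR_BGR2GRAY).astype(int)
col=g[135:235,270:277].mean(1).round(0).astype(int);print("lip",col[8:18].tolist(),"tail",col[80:96].tolist())
X=lambda row,z:((plane("wrist",[[273.5,row]],z,ci)[0]-SEAT)@U*1e3).round(1)
lr=135+8+np.argmax(np.diff(col[8:18]))+.5
print("lip edge",lr,X(lr,.0577),X(lr,.0547));print("plate/tail",[(r_,X(r_,.0532),X(r_,.059)) for r_ in(219,221,223,224,226,228)])
for row in(155,175,195,212):
    d=np.diff(g[row-2:row+3].mean(0));a=250+np.argmax(d[250:270])+.5;b=275+np.argmin(d[275:300])+.5
    L=plane("wrist",[[a,row],[b,row]],.044,ci);print(row,a,b,"w",(np.linalg.norm(L[1]-L[0])*1e3).round(1),"y",((L.mean(0)-SEAT)@V*1e3).round(1))
for a,b in(("scene0","scene2"),("side0","side2")):
    d=cv2.absdiff(cv2.imread(f"pics/{a}.png"),cv2.imread(f"pics/{b}.png")).max(2);n,_,st,_=cv2.connectedComponentsWithStats((d>45).astype(np.uint8));print(a,[s.tolist() for s in st[1:] if s[4]>25])
```

```text
lip [17, 17, 17, 23, 45, 74, 94, 102, 103, 104] tail [103, 102, 103, 103, 109, 116, 118, 109, 88, 70, 81, 102, 101, 75, 54, 61]
lip edge 147.5 26.9 26.6
plate/tail [(219, np.float64(-30.2), np.float64(-28.5)), (221, np.float64(-31.9), np.float64(-30.1)), (223, np.float64(-33.6), np.float64(-31.8)), (224, np.float64(-34.4), np.float64(-32.6)), (226, np.float64(-36.1), np.float64(-34.2)), (228, np.float64(-37.8), np.float64(-35.9))]
155 261.5 284.5 w 18.1 y 0.4
175 261.5 284.5 w 18.4 y 0.4
195 261.5 283.5 w 17.8 y 0.7
212 261.5 283.5 w 18.1 y 0.7
scene0 [[254, 2, 33, 15, 122], [297, 2, 12, 12, 79], [207, 14, 50, 30, 932], [513, 29, 26, 20, 127], [549, 54, 11, 9, 37], [202, 60, 177, 104, 4696], [278, 69, 12, 10, 39], [299, 76, 8, 13, 28], [343, 80, 62, 57, 1584], [456, 126, 15, 17, 125], [429, 143, 29, 12, 166], [423, 155, 46, 30, 870], [384, 163, 34, 35, 351], [391, 166, 25, 11, 111], [519, 188, 41, 72, 1145], [441, 207, 35, 65, 815], [543, 267, 9, 9, 46]]
side0 [[280, 0, 11, 16, 84], [282, 0, 28, 62, 943], [307, 0, 8, 22, 99], [518, 0, 29, 90, 1311], [532, 0, 28, 61, 418], [306, 58, 8, 23, 88], [266, 69, 62, 80, 1537], [300, 87, 5, 12, 41], [519, 109, 41, 113, 2502], [285, 122, 191, 112, 4764], [476, 153, 44, 59, 1546], [294, 174, 18, 14, 34], [519, 213, 22, 13, 106], [483, 222, 27, 35, 423], [551, 222, 9, 5, 32], [511, 225, 39, 11, 163], [461, 235, 79, 185, 6240], [517, 240, 43, 46, 1380], [306, 255, 20, 26, 218]]
```

```bash
python3 -c "
from h import *
now();print(r.hand_in())"
```

```text
t 15.65 cell x -24.7 y -0.8 z 158.1 tilt 0.5 yawerr 0.2 roll -0.5 | plate-press 28.8 flat z 157.8 | F u -0.1 v 0.9 z -0.5 gap 0.336
the job is handed in; nothing more can be done
None
```

The cell is seated in the holder under the lip, button towards the end wall. The job was handed in at about 15.7 s, and no verdict was reported.

**What I did:** I gripped the cell on the rest and tilted it 25° nose up over the scale. I pressed the flat end against the spring and rolled the button end down past the lip. Then I eased it forward until the button met the end wall, let go and lifted clear.

**Force:** The highest I read along the holder was about 11.6 N. I only read it between moves, so a short peak could have gone unseen.

**Last checks:**
- **Fully home:** the flat end is 61.2 mm behind the lip edge; a fully seated cell gives 61 mm. The front end is hidden under the lip.
- **Level and straight:** the can's width is even along its length (17.8–18.4 mm), and it lies within about 0.7 mm of the holder's centre line.
- **Other things on the table:** comparing before and after pictures, I saw changes only around the arm, its shadow, the cell and the rest.
- **Robot:** it was clear of everything, and its force reading was near zero.

**What disagreed or went wrong:**
- **Holder offset:** I first measured about -9.6 mm. The spring feel and the final view put it nearer -10.5 mm.
- **Slip in the grip:** the cell slid 1–2 mm and turned a few degrees in the pads. The first try at easing it forward stopped, probably nose-down on the front saddle, so I backed off, raised the nose and repeated it.
- **Scale position:** the side camera put the scale about 4 mm further sideways than the wrist camera. I used the wrist camera, because it matched the position of the held cell.

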